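# Load a door-rose set into the bagger's lift magazine

### The arm

A 7-joint arm with a two-finger parallel gripper is mounted at the origin on the work surface. World frame = base frame: x ahead of the robot, y to its left, z up, the work surface at z = 0. Lengths are in m, angles in degrees, forces in N, time in s.
With the tool pointing down it reaches from about 0.425 to 0.925 m from the base axis. Payload 6.8 kg.
Tool frame: the origin (TCP) lies on the mounting face of the last link; the fingertips stand 182 mm ahead of it and the grasp point (between the pads) lies 163 mm ahead of it; y points along the fingers, x is the direction in which the jaws open and shut, and the axes are right-handed (so a half turn about y gives the same grasp; the last joint's range is limited). The gripper opens to 88 mm and grips with 3 to 60 N. Pads are 20 mm wide; open, the fingers measure 115 mm over their backs; the gripper's body (75 mm by 178 mm) begins 61 mm behind the grasp point.
Start: joints at [67.26, 27.33, 1.283, 89.118, -0.659, 63.558, -4.761], TCP at [0.192, -0.647, 0.405] pointing down, gripper open.
Joint ranges: [-169.35, 169.35], [-19.33, 120.38], [-80.79, 83.38], [13.8, 139.57], [-78.32, 258.32], [9.67, 109.79], [-169.56, 169.56]. Speed limits (degrees/s): [136.94, 136.94, 180, 180, 180, 180, 180].

### API

Orientations are given as a 3x3 rotation matrix whose columns are the frame's x, y, z axes.
In Python, from station import ctrl gives the robot as it stands.
- The arm moves only by the tool carry_out, never from a script. Its argument "increments" is a list of rows, each a list of 7 numbers: the closure in counts, from 0 (fully open) to 255 (shut), then the shift along the tool's x, y, z in mm, then the turn, a rotation vector about the tool's x, y, z in rad. A call has 1 to 20 rows; each row shifts and turns the commanded pose from where the row before left it, along the tool's axes as they then stand; what a row does not reach is not made up. A row lasts 1/8 s, in which the tool goes at most 62.5 mm and 10.7 degrees, less where a joint would pass 70% of its speed; a pose out of reach is approached as far as the arm can. A call is refused whole if a number of a shift passes 62.5 or a number of a turn 0.188, either way. A call with a gripper value outside its range is refused whole. The fingers move at their own pace and stop on an object; "grip_force" is the grip in N (left out, the last holds). Time passes only in rows, so rows that do not move let the fingers close. It gives the time, the measured TCP pose, the force and the opening at its end, in the units of the state.
- ctrl.sense(): the state, without advancing time (a new reading comes with each control period).
- ctrl.grab_frame(name): name is "scene" or "top" or "wrist"; returns a dict with "pixels" (480x640x3 uint8, blue, green, red), "fx", "fy", "cx", "cy" (pixels), "world_from_camera" (4x4, takes a point from camera to world coordinates). Camera axes: x right, y down, z forward; pixel columns grow to the right and rows downward; lengths in m; the calibration is good to about 2 mm. A picture is of the moment at which its call begins. There is no depth.
- ctrl.finish_job(): hands the job in, once; it reports no verdict.
The state is a dict: "t": time; "q": joint angles; "dq": joint speeds; "joint_torque": joint torques, N m; "tcp_pos": TCP position; "tool_rot": TCP orientation; "force": force on the tool from outside, world axes, zero at the start; "moment": the same for the moment, N m; "finger_gap": finger opening in m.
Only numpy, scipy, OpenCV 4.12 (cv2) and the standard library are available. Lean on these libraries where they do the work, as an engineer would, in place of code of your own. Each camera call takes 0.05 s, during which the arm holds its last target. There are 200 camera calls.

### The job

Load the lift magazine with one door-rose set for the bagging machine: with a fingertip roll the scalloped thumbwheel to wind the seat right down, then stack in the bore, all lying flat, the thick base ring first, then every packing ring on the bench, then the domed cover rose with its dome up, and let go. Then roll the thumbwheel the other way until the top of the cover rose is flush with the rim of the bore. Leave the other things on the bench where they are.

Things in the scene. Friction and masses are not known exactly. Their poses are not given: they have to be found in the camera images.
- magazine: fixed bench stand, origin under its middle: aluminium base plate 130 (x) x 210 (y) x 12 mm, carrying the upright steel tube (bore axis at y = -55 mm) and a grey housing 112 x 60 mm, its flat top 73 mm above the bench, with the thumbwheel in a slot (at y = +60 mm). x points away from the robot, y from the tube to the housing, z up; turned up to 0.22 rad from start to start
- bore_rim (a point): centre of the bore's mouth at rim level, 88 mm above the bench; axes as the magazine. Bore diameter 68 mm (73 mm at the very rim), wall 8 mm. The tube is in two halves with two opposite finger openings, 40 mm wide and full height, on the robot's side (-x) and the far side (+x): fingers closing along x can go down in them to 14 mm above the bench
- seat_top (a point): centre of the upper face of the magazine's seat, a round plate in the bore that carries the pack and is raised and lowered by the thumbwheel; 18 mm above the bench (70 mm below the rim) when right down
- lift (a joint): height of the seat above its lowest position, in m: 0 right down, 0.06 at the top; it stays where the wheel leaves it
- thumbwheel (a joint): angle of the thumbwheel in rad, 0 (end stop) with the seat right down, 6 (end stop) at the top: the seat rises 10 mm per rad. Rolling the wheel's exposed top edge away from the robot, along the magazine's +x, is positive and raises the seat; rolling it towards the robot lowers it. About 3 to 5 N at the rim turns it; it stays where it is left
- wheel_axle (a point): centre of the bare-metal scalloped thumbwheel, 46 mm above the bench; axle along y, axes as the magazine. 15 mm wide; 7 round lugs (12 mm across, centres at radius 35 mm, tips at 41 mm) evenly spaced, rim between them at 33 mm; one lug is straight up at joint angle 0. It stands 14 mm out of the panel: a shut fingertip held 35 mm above the axle and drawn along x pushes a lug over the top
- base_ring_mid (a point): centre (half-way up) of the base ring of the rose set: flat aluminium ring 14 mm thick with four screw holes, outside diameter 64 mm with a plain upright rim, and a 22 mm hole in the middle that is too small for a fingertip; it lies flat on the bench at the start and is taken by its rim
- cover_mid (a point): centre (half-way up) of the cover rose: polished steel ring 14 mm high, lower 8 mm a plain rim of 64 mm diameter, above it domed in to a flat top of 52 mm diameter; z axis up through the dome, dome up at the start; 22 mm hole; taken by the rim
- packer1_mid (a point): centre (half-way up) of a packing ring: flat grey plastic ring 8 mm thick, outside diameter 64 mm with a plain upright rim, and a 22 mm hole in the middle that is too small for a fingertip; it lies flat on the bench at the start and is taken by its rim. Two to four of these (all alike) are there; the others are absent
- packer2_mid (a point): centre (half-way up) of a packing ring: flat grey plastic ring 8 mm thick, outside diameter 64 mm with a plain upright rim, and a 22 mm hole in the middle that is too small for a fingertip; it lies flat on the bench at the start and is taken by its rim. Two to four of these (all alike) are there; the others are absent
- packer3_mid (a point): centre (half-way up) of a packing ring: flat grey plastic ring 8 mm thick, outside diameter 64 mm with a plain upright rim, and a 22 mm hole in the middle that is too small for a fingertip; it lies flat on the bench at the start and is taken by its rim. Two to four of these (all alike) are there; the others are absent
- packer4_mid (a point): centre (half-way up) of a packing ring: flat grey plastic ring 8 mm thick, outside diameter 64 mm with a plain upright rim, and a 22 mm hole in the middle that is too small for a fingertip; it lies flat on the bench at the start and is taken by its rim. Two to four of these (all alike) are there; the others are absent
- door_knob: bystander: brass door knob standing on its rose, 58 mm diameter, 60 mm high; origin under its centre
- lock_cylinder: bystander: brass lock cylinder 70 mm long (along its x), 17 mm wide, 33 mm high; origin under its centre
- lever_handle: bystander: steel door lever on a 52 mm rose; the lever runs 125 mm along its x, 55 mm high; origin under the rose
- screwdriver: bystander: screwdriver 190 mm long
- small_carton: bystander: cardboard carton 100 x 70 x 45 mm
Mind the look-alikes: they are no part of the job. Leave any red or turquoise look-alike of the part that bears packer1_mid alone.

How it is judged (in metres and radians):
On the way, in this order (a step that is already met when the one before it is completed fails the run):
1. the seat is wound right down (within 3 mm) (value of joint lift below 0.003 m), for 0.2 s.
2. the base ring lies flat on the seat in the bore (horizontal distance between base_ring_mid and bore_rim below 0.005 m and angle between the z axis of base_ring_mid and the z axis of bore_rim, either way round below 0.1 rad and z of base_ring_mid in the frame of seat_top below 0.011 m), for 0.2 s.
3. every packing ring that is present lies flat in the bore, above the base ring (all of step 2 and horizontal distance between each of packer1_mid, packer2_mid, packer3_mid, packer4_mid and bore_rim below 0.005 m and angle between the z axis of each of packer1_mid, packer2_mid, packer3_mid, packer4_mid and the z axis of bore_rim, either way round below 0.1 rad and z of each of packer1_mid, packer2_mid, packer3_mid, packer4_mid in the frame of base_ring_mid above 0.006 m and z of each of packer1_mid, packer2_mid, packer3_mid, packer4_mid in the frame of bore_rim below -0.004 m), for 0.2 s.
4. the cover rose lies dome up on the pack in the bore, below the rim, and is let go (horizontal distance between cover_mid and bore_rim below 0.005 m and angle between cover_mid's own z axis and vertical below 0.1 rad and z of cover_mid in the frame of packer1_mid above 0.006 m and z of cover_mid in the frame of packer2_mid above 0.006 m and z of cover_mid in the frame of packer3_mid above 0.006 m and z of cover_mid in the frame of packer4_mid above 0.006 m and z of cover_mid in the frame of bore_rim below -0.013 m and contact force between the fingers and cover_rose below 0.2 N and linear speed of cover_rose below 0.02 m/s), for 0.2 s.
5. the top of the cover rose has been wound up flush with the rim (within 3 mm) (horizontal distance between cover_mid and bore_rim below 0.005 m and angle between cover_mid's own z axis and vertical below 0.1 rad and z of cover_mid in the frame of bore_rim between -0.01 and -0.004 m), for 0.3 s.
At the end, for the whole second after the job is handed in: Base ring flat on the seat, every packing ring present flat above it, cover rose dome up on top, all centred in the bore within 5 mm and tilted less than 0.1 rad, at rest; the top of the cover rose is level with the rim within 3 mm (all of step 3 and all of step 5 and z of cover_mid in the frame of packer1_mid above 0.006 m and z of cover_mid in the frame of packer2_mid above 0.006 m and z of cover_mid in the frame of packer3_mid above 0.006 m and z of cover_mid in the frame of packer4_mid above 0.006 m and linear speed of each of base_ring, cover_rose, packer1, packer2, packer3, packer4 below 0.02 m/s); the robot touches nothing.
It fails at once if a bystander is shifted by more than 5 cm (distance of any of door_knob, lock_cylinder, lever_handle, screwdriver, small_carton from where it was at the start of the episode above 0.05 m).
Of packer1, packer2, packer3, packer4 only 2 to 4 are there at a start; the rules pass over those that are not, and their reading is None.
At some moment in a run one of base_ring, packer1, packer2, packer3, packer4, cover_rose may be knocked a few centimetres aside while the robot is not near it.
It also fails if it takes over 210 s, if anything falls off the work surface, if the arm or the gripper's body presses on something with over 40 N, if the wrist force passes 120 N, or if a joint passes its speed limit or range.

## Working session

There is one attempt and no reset: what is moved stays moved. The work goes in short steps, Python scripts to look and compute and a tool call to move; the robot and the scene stay as the last step left them, time stands still between calls to the robot, and variables do not carry over. Pictures are saved under pics/ and viewed, about 12 in all and at most 16, crops included, and the job is handed in when it is done.

Besides the shell and the picture viewer there is one more tool, called after ">>>" in YAML: its name, and indented under it one key for each argument. carry_out: Moves the arm, as the interface text tells. Its arguments: {"type":"object","properties":{"increments":{"type":"array","items":{"type":"array","items":{"type":"number"}}},"grip_force":{"type":"number"}},"required":["increments"]}

```bash
mkdir -p pics; ls; cat > h.py <<'E'
import numpy as np, cv2
from station import ctrl
def snap(n,f):
    d=ctrl.grab_frame(n); cv2.imwrite(f'pics/{f}.png',d['pixels'])
    np.savez(f'pics/{f}.npz',**{k:v for k,v in d.items()}); return d
def ray(d,u,v,z):
    T=np.array(d['world_from_camera']); r=T[:3,:3]@np.array([(u-d['cx'])/d['fx'],(v-d['cy'])/d['fy'],1]); o=T[:3,3]
    return o+r*(z-o[2])/r[2]
def proj(d,p):
    T=np.linalg.inv(np.array(d['world_from_camera'])); c=T[:3,:3]@np.array(p)+T[:3,3]
    return float(d['fx'])*c[0]/c[2]+float(d['cx']),float(d['fy'])*c[1]/c[2]+float(d['cy'])
E
python3 - <<'E'
from h import *
for n in('top','scene'):
    d=snap(n,n+'0'); print(n,d['fx'],np.round(d['world_from_camera'],3).tolist())
s=ctrl.sense();print(s['t'],s['tcp_pos'],np.round(s['tool_rot'],3).tolist(),s['finger_gap'])
E
```

```text
pics
top 459.3888943949723 [[-0.029, -0.996, 0.089, 0.387], [-0.999, 0.031, 0.023, 0.021], [-0.026, -0.089, -0.996, 1.304], [0.0, 0.0, 0.0, 1.0]]
scene 611.437905144905 [[0.789, 0.339, -0.513, 1.138], [0.615, -0.416, 0.67, -0.834], [0.013, -0.844, -0.537, 0.763], [0.0, 0.0, 0.0, 1.0]]
0.1 [ 0.19218564 -0.64680389  0.40380292] [[0.285, -0.001, 0.959], [-0.959, 0.002, 0.285], [-0.002, -1.0, -0.0]] 0.08789227334449058
```

View pics/top0.png

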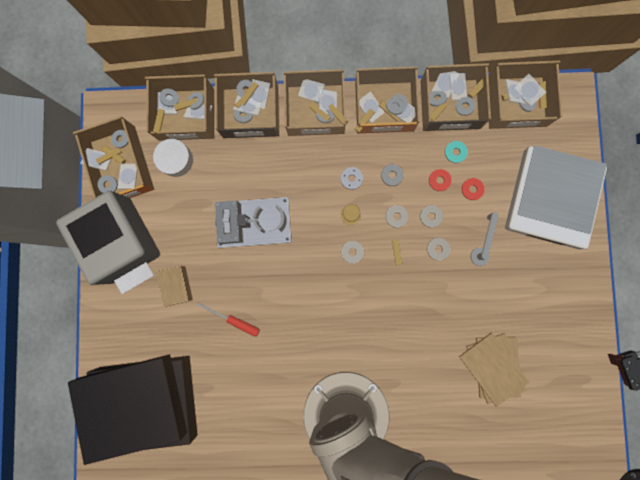

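View pics/scene0.png

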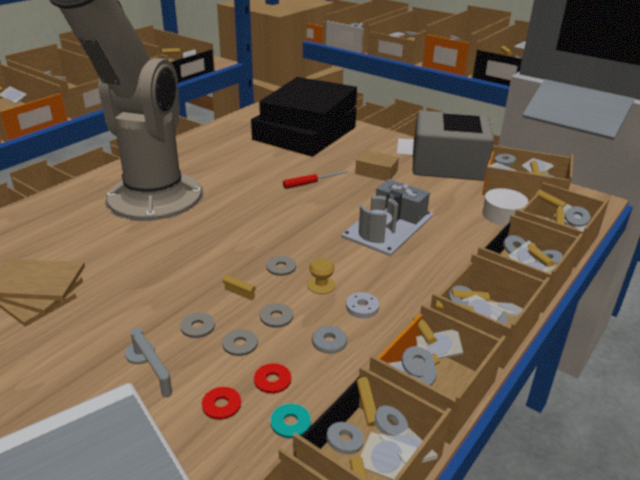

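The top view shows the base ring with screw holes at (352,178). Grey rings are at (392,175), (397,216), (432,216), (438,249) and (352,252), and the red and turquoise rings are decoys. The magazine is at (253,222). I'll enlarge crops to tell the cover from the packers.

```bash
python3 - <<'E'
from h import *
a=cv2.imread('pics/top0.png')[130:280,200:500]; b=cv2.imread('pics/scene0.png')[170:370,170:450]
a=cv2.resize(a,(600,300),interpolation=3); b=cv2.resize(b,(420,300),interpolation=3)
cv2.imwrite('pics/cropA.png',cv2.resize(cv2.imread('pics/top0.png')[135:275,205:485],(800,400),interpolation=cv2.INTER_CUBIC))
cv2.imwrite('pics/cropB.png',cv2.resize(cv2.imread('pics/scene0.png')[170:370,170:437],(800,600),interpolation=cv2.INTER_CUBIC))
E
```

```text
(no output)
```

View pics/cropA.png

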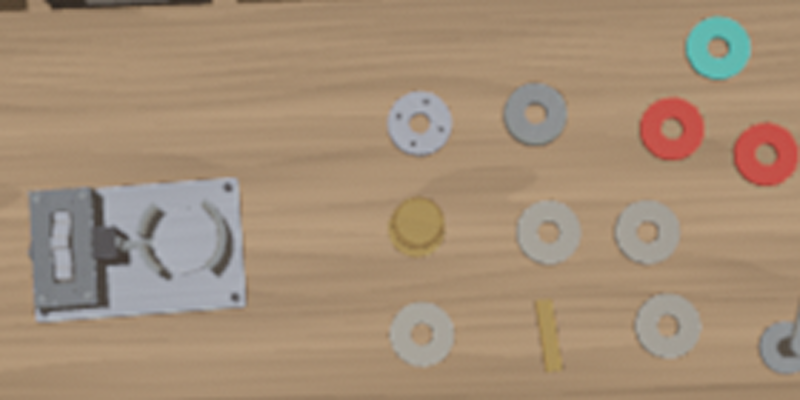

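View pics/cropB.png

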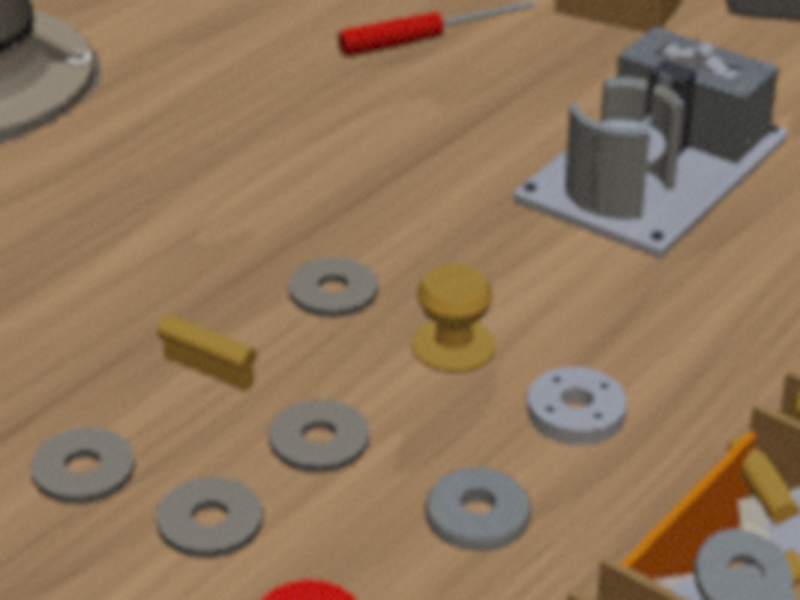

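Ambiguity resolved, positions in the top image:
- **Base ring:** (352,178), the one with four screw holes.
- **Cover:** (392,175), bluish steel, bevelled dome with a smaller top.
- **Packers:** four warm-grey flat ones at (397,216), (432,216), (438,249) and (352,252).
- **Left alone:** the red and turquoise rings.

Next I'll measure them.

```bash
cat >> h.py <<'E'
def load(f): return dict(np.load(f'pics/{f}.npz'))
def blob(d,u,v,z,r=16):
    im=d['pixels']; h=cv2.cvtColor(im,cv2.COLOR_BGR2HSV)
    u0,v0=int(u)-r,int(v)-r; m=(h[v0:v0+2*r+1,u0:u0+2*r+1,1]<70).astype(np.uint8)
    n,l,st,c=cv2.connectedComponentsWithStats(m); i=1+np.argmax(st[1:,4])
    cn=max(cv2.findContours((l==i).astype(np.uint8),0,1)[0],key=len)
    (x,y),(a,b),_=cv2.fitEllipse(cn); p=ray(d,x+u0,y+v0,z)
    return np.round(p,4), round(float(a),1),round(float(b),1)
E
python3 - <<'E'
from h import *
d=load('top0')
for n,u,v,z in[('base',352,178,.014),('cover',392,175,.008),('p1',397,216,.008),('p2',432,216,.008),('p3',438,249,.008),('p4',352,252,.008)]: print(n,*blob(d,u,v,z))
C=lambda x,y:(205+x/800*280+.0,135+y/400*140)
for n,x,y,z in[('TR',238,179,.012),('BR',245,306,.012),('BL',37,320,.012),('hTL',31,191,.073),('hTR',94,189,.073),('hBR',97,302,.073),('hBL',36,306,.073),('wheel',61,246,.086)]: print(n,np.round(ray(d,*C(x,y),z),4))
E
```

```text
base [ 0.6571 -0.0398  0.014 ] 22.6 22.9
cover [ 0.6636 -0.156   0.008 ] 21.7 22.2
p1 [ 0.5443 -0.1639  0.008 ] 22.2 22.7
p2 [ 0.5413 -0.2612  0.008 ] 22.2 22.8
p3 [ 0.4481 -0.2768  0.008 ] 22.5 23.1
p4 [ 0.4472 -0.035   0.008 ] 22.5 22.7
TR [0.606  0.1414 0.012 ]
BR [0.479  0.1373 0.012 ]
BL [0.4714 0.3442 0.012 ]
hTL [0.5907 0.3336 0.073 ]
hTR [0.5906 0.2732 0.073 ]
hBR [0.4827 0.2718 0.073 ]
hBL [0.4807 0.3297 0.073 ]
wheel [0.5354 0.3024 0.086 ]
```

```bash
cat >> h.py <<'E'
def go(p,head=None):
    """per-axis shift (mm, tool axes) to bring the FINGERTIP to p; head=heading(deg) of tool x wanted"""
    s=ctrl.sense(); R=np.array(s['tool_rot']); tip=np.array(s['tcp_pos'])+.182*R[:,1]
    h=np.degrees(np.arctan2(R[1,0],R[0,0]))
    print('t',round(s['t'],2),'tip',np.round(tip,4),'head',round(h,2),'tilt',np.round(R[2],4),'F',np.round(s['force'],1),'gap',round(s['finger_gap'],4),'q',np.round(s['q'],0))
    if head is not None:
        a=np.radians((h-head+180)%360-180); print('turn about tool y:',round(a,4)); c,sn=np.cos(a),np.sin(a)
        R2=R@np.array([[c,0,sn],[0,1,0],[-sn,0,c]])
    else: R2=R
    print('shift after turn mm',np.round(1000*R2.T@(np.array(p)-tip),1))
E
python3 -c "
from h import *
go([.6,-.2,.3]); go([.537,.2428,.3],-88.05)"
```

```text
t 0.1 tip [ 0.1921 -0.6465  0.2218] head -73.45 tilt [-1.6e-03 -1.0e+00 -1.0e-04] F [ 0.3 -0.4 -0.7] gap 0.0879 q [67. 27.  1. 89. -1. 64. -5.]
shift after turn mm [-312.   -77.8  518.2]
t 0.1 tip [ 0.1921 -0.6465  0.2218] head -73.45 tilt [-1.6e-03 -1.0e+00 -1.0e-04] F [ 0.3 -0.4 -0.7] gap 0.0879 q [67. 27.  1. 89. -1. 64. -5.]
turn about tool y: 0.2547
shift after turn mm [-877.2  -77.   374.9]
```

>>> carry_out:
  increments:
    - [0,-26,0,43.3,0,0,0]
    - [0,-26,0,43.3,0,0,0]
    - [0,-26,0,43.3,0,0,0]
    - [0,-26,0,43.3,0,0,0]
    - [0,-26,0,43.3,0,0,0]
    - [0,-26,0,43.3,0,0,0]
    - [0,-26,0,43.3,0,0,0]
    - [0,-26,0,43.3,0,0,0]
    - [0,-26,0,43.3,0,0,0]
    - [0,-26,0,43.3,0,0,0]
    - [0,-26,0,43.3,0,0,0]
    - [0,-26,0,43.3,0,0,0]
    - [0,0,0,0,0,0.128,0]
    - [0,0,0,0,0,0.127,0]
    - [0,0,0,0,0,0,0]

```text
t: 1.98
tcp_pos: [0.6014, -0.1998, 0.4042]
tool_rot: [[0.035, -0.001, 0.999], [-0.999, -0.0, 0.035], [0.0, -1.0, -0.001]]
force: [-0.4, -0.1, -0.2]
finger_gap: 0.0879
```

```bash
python3 -c "
from h import *
go([.537,.2428,.3],-88.05)"
```

```text
t 1.98 tip [ 0.6012 -0.1998  0.2222] head -87.99 tilt [ 0.e+00 -1.e+00 -9.e-04] F [-0.4 -0.1 -0.2] gap 0.0879 q [ 19.  24.  -8.  95.   4.  62. -78.]
turn about tool y: 0.001
shift after turn mm [-444.6  -77.7  -49.2]
```

>>> carry_out:
  increments:
    - [255,-44.4,0,-5,0,0,0]
    - [255,-44.4,0,-5,0,0,0]
    - [255,-44.4,0,-5,0,0,0]
    - [255,-44.4,0,-5,0,0,0]
    - [255,-44.4,0,-5,0,0,0]
    - [255,-44.4,0,-5,0,0,0]
    - [255,-44.4,0,-5,0,0,0]
    - [255,-44.4,0,-5,0,0,0]
    - [255,-44.4,0,-5,0,0,0]
    - [255,-44.4,0,-5,0,0,0]
    - [255,0,0,0,0,0,0]
    - [255,0,0,0,0,0,0]

```text
t: 3.48
tcp_pos: [0.5367, 0.2412, 0.4044]
tool_rot: [[0.035, -0.0, 0.999], [-0.999, -0.001, 0.035], [0.001, -1.0, -0.0]]
force: [0.0, 0.6, 0.5]
finger_gap: 0.0008
```

```bash
python3 -c "
from h import *
go([.537,.2428,.3],-88.05)
d=snap('wrist','w1');print(np.round(d['world_from_camera'],3),d['fx'])"
```

```text
t 3.48 tip [0.5367 0.241  0.2224] head -88.01 tilt [ 1.e-03 -1.e+00 -3.e-04] F [0.  0.6 0.5] gap 0.0008 q [ -16.   20.  -18.  100.    7.   60. -125.]
turn about tool y: 0.0007
shift after turn mm [ -1.7 -77.6   0.4]
[[ 0.035 -0.963 -0.266  0.61 ]
 [-0.999 -0.033 -0.011  0.243]
 [ 0.002  0.267 -0.964  0.384]
 [ 0.     0.     0.     1.   ]] 422.42553708995047
```

View pics/w1.png

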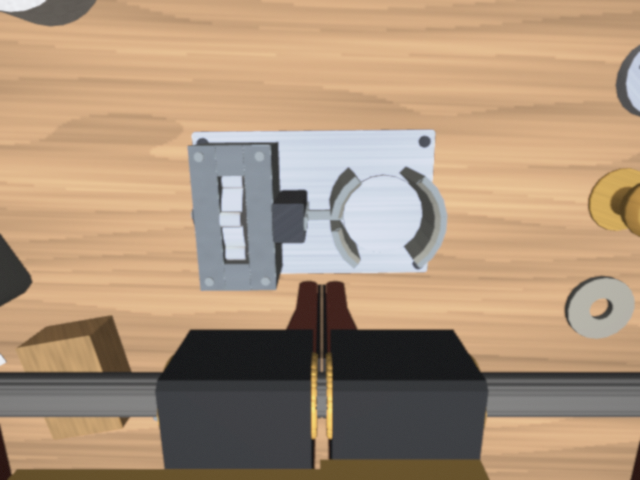

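The magazine shows clearly: plate corners near (193,133), (434,130) and (428,271), the wheel slot around (233,218), and the seat in the tube at (382,215). I'll enlarge that area.

```bash
python3 -c "
import cv2
a=cv2.imread('pics/w1.png')
cv2.imwrite('pics/w1c.png',cv2.resize(a[125:295,185:455],None,fx=2.96,fy=2.96,interpolation=cv2.INTER_CUBIC))"
```

```text
(no output)
```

View pics/w1c.png

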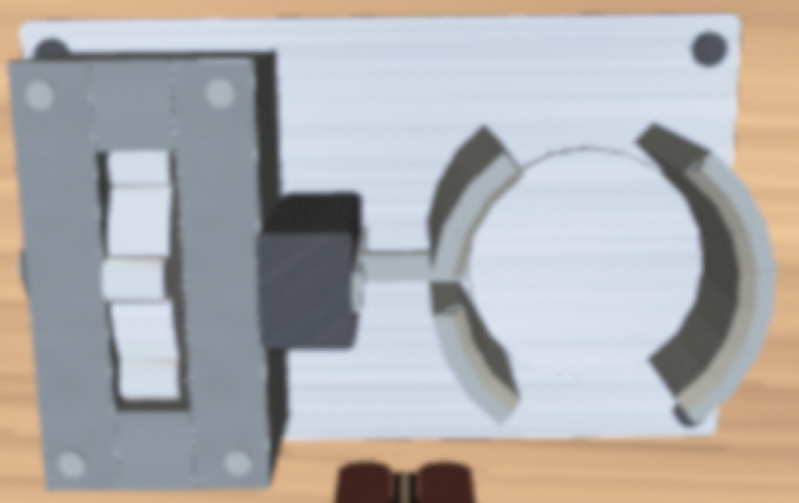

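```bash
python3 - <<'E'
from h import *
from scipy.optimize import least_squares
d=load('w1'); C=lambda x,y:np.array([185+x/2.96,125+y/2.96])
obs=[((65,105,12),C(22,22)),((65,-105,12),C(741,15)),((-65,-105,12),C(716,434)),((56,90,73),C(9,62)),((56,30,73),C(253,57)),((-56,30,73),C(270,485)),((-56,90,73),C(47,489))]
def W(m,p): c,s=np.cos(m[2]),np.sin(m[2]); return [m[0]+(c*p[0]-s*p[1])/1e3,m[1]+(s*p[0]+c*p[1])/1e3,p[2]/1e3]
f=lambda m:np.concatenate([np.array(proj(d,W(m,p)))-o for p,o in obs])
r=least_squares(f,[.5387,.2428,.034]); print(r.x,np.round(r.fun,1))
m=r.x; print('bore',W(m,(0,-55,88)),'wheel',W(m,(0,60,46)))
cc=lambda p:np.round((np.array(proj(d,W(m,p)))-[185,125])*2.96)
for z in(18,28,38,48): print('seat',z,*[cc((33.5*np.cos(a),-55+33.5*np.sin(a),z)) for a in(0,np.pi/2,-np.pi/2)])
print('rim',*[cc((42*np.cos(a),-55+42*np.sin(a),88)) for a in (.9,2.2,np.pi/2,-np.pi/2)])
for a in np.radians([-51,-40,-30,-20,-10,0,10,20,30]): print(round(np.degrees(a)),[cc((35*np.sin(a)+s*6*np.cos(a),60+7.5,46+35*np.cos(a)-s*6*np.sin(a))) for s in(-1,1)],cc((41*np.sin(a),60,46+41*np.cos(a))))
E
```

```text
[0.54074519 0.24614032 0.04392083] [-2.  -1.1  1.6 -1.   1.1  1.4 -0.8 -0.6  0.3  0.3  0.3  1.2 -0.3  0.5]
bore [np.float64(0.5431600562237558), np.float64(0.1911933578447383), 0.088] wheel [np.float64(0.5381107840566345), np.float64(0.3060824558940412), 0.046]
seat 18 [572. 126.] [456. 241.] [681. 239.]
seat 28 [576. 130.] [457. 248.] [689. 245.]
seat 38 [581. 133.] [459. 254.] [697. 252.]
seat 48 [586. 137.] [461. 262.] [705. 259.]
rim [471. 188.] [466. 392.] [433. 295.] [779. 292.]
-51 [array([132., 389.]), array([122., 372.])] [154. 402.]
-40 [array([126., 382.]), array([117., 356.])] [148. 388.]
-30 [array([122., 370.]), array([114., 338.])] [144. 371.]
-20 [array([117., 355.]), array([110., 316.])] [140. 350.]
-10 [array([113., 337.]), array([108., 293.])] [136. 325.]
0 [array([110., 315.]), array([107., 268.])] [134. 297.]
10 [array([108., 292.]), array([106., 243.])] [132. 268.]
20 [array([107., 267.]), array([107., 219.])] [132. 238.]
30 [array([107., 242.]), array([109., 196.])] [133. 210.]
```

The pose from the wrist view (0.5407, 0.2461, yaw 0.044) agrees with the top view to within 4 mm. A lug is about 5° past vertical and the seat is about 30–37 mm up. I'm rolling the wheel towards the robot.

>>> carry_out:
  increments:
    - [255,-32.6,0,19.8,0,0,0]
    - [255,-32.6,0,19.8,0,0,0]
    - [255,0,40,0,0,0,0]
    - [255,0,40,0,0,0,0]
    - [255,0,40,0,0,0,0]
    - [255,0,20.4,0,0,0,0]
    - [255,0,0,0,0,0,0]
    - [255,0,0,-6,0,0,0]
    - [255,0,0,-6,0,0,0]
    - [255,0,0,-6,0,0,0]
    - [255,0,0,-5,0,0,0]

```text
t: 4.9
tcp_pos: [0.5516, 0.308, 0.2658]
tool_rot: [[0.034, 0.004, 0.999], [-0.999, 0.002, 0.034], [-0.001, -1.0, 0.004]]
force: [3.2, 0.6, 4.5]
finger_gap: 0.0008
```

```bash
python3 -c "
from h import *
go([.5381,.3061,.082])"
```

```text
t 4.9 tip [0.5524 0.3083 0.0838] head -88.07 tilt [-0.0015 -1.      0.0041] F [3.2 0.6 4.5] gap 0.0008 q [ -23.   33.  -17.  101.   12.   48. -133.]
shift after turn mm [  1.7   1.8 -14.3]
```

>>> carry_out:
  increments:
    - [255,0,0,-5,0,0,0]
    - [255,0,0,-5,0,0,0]
    - [255,0,0,-4,0,0,0]
    - [255,0,0,0,0,0,0]
    - [255,0,-12,0,0,0,0]
    - [255,0,0,35,0,0,0]
    - [255,0,12,0,0,0,0]
    - [255,0,0,0,0,0,0]
    - [255,0,0,-6,0,0,0]
    - [255,0,0,-6,0,0,0]
    - [255,0,0,-6,0,0,0]
    - [255,0,0,-4,0,0,0]
    - [255,0,0,0,0,0,0]

```text
t: 6.52
tcp_pos: [0.5513, 0.3077, 0.2676]
tool_rot: [[0.033, 0.006, 0.999], [-0.999, 0.002, 0.033], [-0.001, -1.0, 0.006]]
force: [4.3, -3.1, 12.2]
finger_gap: 0.0007
```

```bash
python3 -c "
from h import *
go([.5381,.3061,.082])"
```

```text
t 6.53 tip [0.5525 0.308  0.0856] head -88.1 tilt [-0.0014 -1.      0.0065] F [ 4.3 -3.1 12.2] gap 0.0007 q [ -23.   33.  -17.  101.   12.   48. -133.]
shift after turn mm [  1.4   3.5 -14.5]
```

>>> carry_out:
  increments:
    - [255,0,0,-5,0,0,0]
    - [255,0,0,-5,0,0,0]
    - [255,0,0,-4,0,0,0]
    - [255,0,0,0,0,0,0]
    - [255,0,-40,0,0,0,0]
    - [255,0,-40,0,0,0,0]
    - [255,32,-40,0,0,0,0]
    - [255,32,-18,0,0,0,0]
    - [255,0,0,0,0,0,0]
    - [255,0,0,0,0,0,0]

```text
t: 7.78
tcp_pos: [0.537, 0.2441, 0.4019]
tool_rot: [[0.035, -0.001, 0.999], [-0.999, 0.0, 0.035], [-0.0, -1.0, -0.001]]
force: [0.1, 0.5, -1.6]
finger_gap: 0.0005
```

```bash
python3 -c "
from h import *
go([.5381,.3061,.082])
d=snap('wrist','w2')
a=d['pixels'];b=cv2.imread('pics/w1.png')
cv2.imwrite('pics/w2c.png',cv2.resize(np.hstack([b[125:295,185:455],a[125:295,185:455]]),None,fx=1.48,fy=1.48,interpolation=cv2.INTER_CUBIC))"
```

```text
t 7.78 tip [0.5368 0.2441 0.2199] head -88.0 tilt [-2.0e-04 -1.0e+00 -1.1e-03] F [ 0.1  0.5 -1.6] gap 0.0005 q [ -16.   21.  -18.  100.    7.   60. -125.]
shift after turn mm [-61.9 137.9   3.6]
```

View pics/w2c.png

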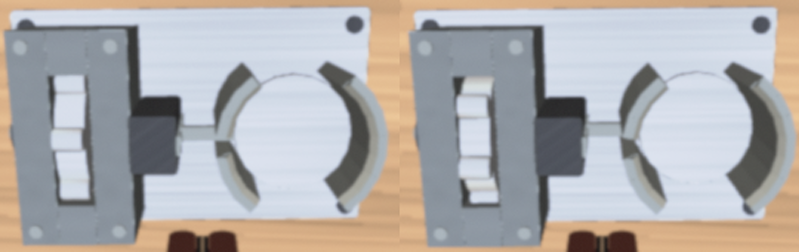

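Two strokes turned the wheel about 76°: lugs are now near +31° and −20°, and the seat is visibly lower. Continuing.

>>> carry_out:
  increments:
    - [255,-31.1,0,19.7,0,0,0]
    - [255,-31.1,0,19.7,0,0,0]
    - [255,0,40,0,0,0,0]
    - [255,0,40,0,0,0,0]
    - [255,0,40,0,0,0,0]
    - [255,0,19.4,0,0,0,0]
    - [255,0,0,0,0,0,0]
    - [255,0,0,-6,0,0,0]
    - [255,0,0,-6,0,0,0]
    - [255,0,0,-6,0,0,0]
    - [255,0,0,-5,0,0,0]
    - [255,0,0,0,0,0,0]

```text
t: 9.32
tcp_pos: [0.552, 0.3062, 0.2634]
tool_rot: [[0.034, 0.0, 0.999], [-0.999, 0.0, 0.034], [-0.0, -1.0, 0.0]]
force: [-2.1, -0.3, 3.2]
finger_gap: 0.0005
```

```bash
python3 -c "
from h import *
go([.5381,.3061,.0805])"
```

```text
t 9.32 tip [0.552  0.3062 0.0814] head -88.05 tilt [-1.e-04 -1.e+00  1.e-04] F [-2.1 -0.3  3.2] gap 0.0005 q [ -22.   33.  -17.  101.   12.   48. -133.]
shift after turn mm [ -0.4   0.9 -13.9]
```

>>> carry_out:
  increments:
    - [255,0,0,-5,0,0,0]
    - [255,0,0,-5,0,0,0]

```text
t: 9.57
tcp_pos: [0.5424, 0.3056, 0.263]
tool_rot: [[0.033, 0.001, 0.999], [-0.999, 0.0, 0.033], [-0.0, -1.0, 0.001]]
force: [3.5, 0.7, -0.9]
finger_gap: 0.0005
```

```bash
python3 -c "
from h import *
go([.5381,.3061,.0805])"
```

```text
t 9.57 tip [0.5426 0.3057 0.081 ] head -88.08 tilt [-3.e-04 -1.e+00  8.e-04] F [ 3.5  0.7 -0.9] gap 0.0005 q [ -23.   33.  -17.  102.   12.   47. -134.]
shift after turn mm [-0.6  0.5 -4.4]
```

>>> carry_out:
  increments:
    - [255,0,0,-5,0,0,0]
    - [255,0,0,0,0,0,0]
    - [255,0,-14,0,0,0,0]
    - [255,0,0,37,0,0,0]
    - [255,0,14,0,0,0,0]
    - [255,0,0,0,0,0,0]
    - [255,0,0,-6,0,0,0]
    - [255,0,0,-6,0,0,0]
    - [255,0,0,-6,0,0,0]
    - [255,0,0,-6,0,0,0]
    - [255,0,0,0,0,0,0]

```text
t: 10.95
tcp_pos: [0.5518, 0.3058, 0.2664]
tool_rot: [[0.033, 0.007, 0.999], [-0.999, 0.002, 0.033], [-0.001, -1.0, 0.007]]
force: [4.4, -3.7, 13.8]
finger_gap: 0.0004
```

```bash
python3 -c "
from h import *
go([.5381,.3061,.0805])"
```

```text
t 10.95 tip [0.5531 0.3061 0.0844] head -88.11 tilt [-0.0014 -1.      0.0067] F [ 4.4 -3.7 13.8] gap 0.0004 q [ -22.   33.  -17.  101.   13.   48. -133.]
shift after turn mm [ -0.5   3.8 -15. ]
```

>>> carry_out:
  increments:
    - [255,0,0,-3,0,0,0]
    - [255,0,0,-3,0,0,0]
    - [255,0,0,0,0,0,0]

```text
t: 11.32
tcp_pos: [0.5451, 0.3061, 0.2659]
tool_rot: [[0.034, 0.005, 0.999], [-0.999, 0.002, 0.034], [-0.002, -1.0, 0.005]]
force: [2.1, -1.7, 11.6]
finger_gap: 0.0005
```

```bash
python3 -c "
from h import *
go([.5381,.3061,.0805])"
```

```text
t 11.32 tip [0.546  0.3065 0.0839] head -88.07 tilt [-0.0018 -1.      0.0049] F [ 2.1 -1.7 11.6] gap 0.0005 q [ -23.   33.  -17.  102.   12.   47. -134.]
shift after turn mm [ 0.1  3.4 -7.9]
```

>>> carry_out:
  increments:
    - [255,0,-40,0,0,0,0]
    - [255,0,-40,0,0,0,0]
    - [255,32,-40,-4,0,0,0]
    - [255,30,-18,-4,0,0,0]
    - [255,0,0,0,0,0,0]
    - [255,0,0,0,0,0,0]

```text
t: 12.08
tcp_pos: [0.5375, 0.2444, 0.4005]
tool_rot: [[0.035, -0.001, 0.999], [-0.999, 0.0, 0.035], [-0.0, -1.0, -0.001]]
force: [0.8, 0.9, -0.3]
finger_gap: 0.0005
```

```bash
python3 -c "
from h import *
go([.5381,.3061,.082])
d=snap('wrist','w3')
a=d['pixels'];
cv2.imwrite('pics/w3c.png',cv2.resize(a[125:295,185:455],None,fx=2.96,fy=2.96,interpolation=cv2.INTER_CUBIC))"
```

```text
t 12.07 tip [0.5373 0.2444 0.2185] head -87.99 tilt [-3.e-04 -1.e+00 -1.e-03] F [ 0.8  0.9 -0.3] gap 0.0005 q [ -16.   21.  -19.  100.    7.   60. -125.]
shift after turn mm [-61.6 136.5   3.1]
```

View pics/w3c.png

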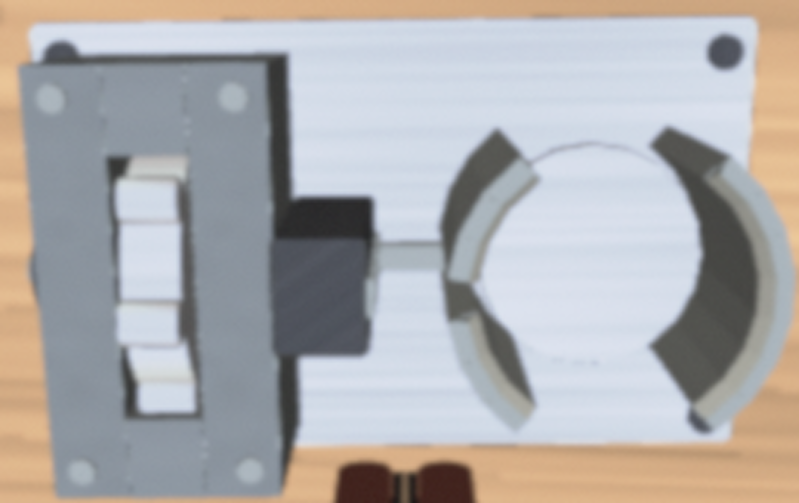

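```bash
cat > wm.py <<'E'
from h import *
from scipy.optimize import least_squares
def W(m,p): c,s=np.cos(m[2]),np.sin(m[2]); return [m[0]+(c*p[0]-s*p[1])/1e3,m[1]+(s*p[0]+c*p[1])/1e3,p[2]/1e3]
PTS=[(65,105,12),(65,-105,12),(-65,-105,12),(56,90,73),(56,30,73),(-56,30,73),(-56,90,73)]
def fit(d,px,x0=(.54,.246,.044)):
    px=[None if q is None else np.array(q)/2.96+[185,125] for q in px]
    f=lambda m:np.concatenate([np.array(proj(d,W(m,p)))-o for p,o in zip(PTS,px) if o is not None])
    r=least_squares(f,x0); print('pose',np.round(r.x,4),np.round(r.fun,1)); return r.x
def cc(d,m,p): return np.round((np.array(proj(d,W(m,p)))-[185,125])*2.96)
def seat(d,m,R=33.5):
    for z in(18,23,28,33,38): print('seat',z,[cc(d,m,(R*np.cos(a),-55+R*np.sin(a),z)).tolist() for a in(0,np.pi,np.pi/2,-np.pi/2)])
def lug(d,m):
    for a in range(-30,40,5):
        b=np.radians(a); print(a,[cc(d,m,(35*np.sin(b)+s*6*np.cos(b),60,46+35*np.cos(b)-s*6*np.sin(b)))[1] for s in(-1,1)],end=' ')
E
python3 -c "
from wm import *
d=load('w3'); m=fit(d,[(31,25),(757,18),(732,440),(20,66),(264,62),(283,493),(57,494)])
seat(d,m);lug(d,m)"
```

```text
pose [0.5407 0.2461 0.0446] [-2.  -1.2  1.7 -1.3  0.7  1.5 -1.  -0.6  1.  -0.1  0.1  1.1 -0.3  1.5]
seat 18 [[586.0, 130.0], [579.0, 354.0], [469.0, 246.0], [697.0, 244.0]]
seat 23 [[589.0, 131.0], [582.0, 359.0], [470.0, 249.0], [701.0, 247.0]]
seat 28 [[591.0, 133.0], [584.0, 364.0], [471.0, 252.0], [705.0, 250.0]]
seat 33 [[594.0, 135.0], [587.0, 368.0], [472.0, 256.0], [709.0, 254.0]]
seat 38 [[597.0, 137.0], [589.0, 373.0], [472.0, 259.0], [713.0, 257.0]]
-30 [np.float64(377.0), np.float64(344.0)] -25 [np.float64(370.0), np.float64(334.0)] -20 [np.float64(362.0), np.float64(323.0)] -15 [np.float64(353.0), np.float64(311.0)] -10 [np.float64(343.0), np.float64(299.0)] -5 [np.float64(333.0), np.float64(287.0)] 0 [np.float64(321.0), np.float64(274.0)] 5 [np.float64(310.0), np.float64(261.0)] 10 [np.float64(298.0), np.float64(249.0)] 15 [np.float64(285.0), np.float64(236.0)] 20 [np.float64(273.0), np.float64(224.0)] 25 [np.float64(260.0), np.float64(212.0)] 30 [np.float64(247.0), np.float64(201.0)] 35 [np.float64(235.0), np.float64(191.0)]
```

The lugs sit at about −12° and +40°, so the wheel is at roughly 0.69 rad with the seat 7 mm up. I need to nudge the −12° lug on, then push the next one deeper to the stop.

>>> carry_out:
  increments:
    - [255,-30.8,0,7.5,0,0,0]
    - [255,-30.8,0,7.5,0,0,0]
    - [255,0,40,0,0,0,0]
    - [255,0,40,0,0,0,0]
    - [255,0,40,0,0,0,0]
    - [255,0,18,0,0,0,0]
    - [255,0,0,0,0,0,0]
    - [255,0,0,-4,0,0,0]
    - [255,0,0,-5,0,0,0]
    - [255,0,0,-4,0,0,0]
    - [255,0,0,0,0,0,0]
    - [255,0,-16,0,0,0,0]
    - [255,0,0,39,0,0,0]
    - [255,0,16,0,0,0,0]
    - [255,0,3,0,0,0,0]
    - [255,0,0,-5,0,0,0]
    - [255,0,0,-5,0,0,0]
    - [255,0,0,-5,0,0,0]
    - [255,0,0,0,0,0,0]

```text
t: 14.5
tcp_pos: [0.5636, 0.306, 0.2622]
tool_rot: [[0.033, 0.006, 0.999], [-0.999, 0.002, 0.033], [-0.002, -1.0, 0.006]]
force: [4.3, -0.9, 3.8]
finger_gap: 0.0003
```

```bash
python3 -c "
from h import *
go([.5381,.3061,.078])"
```

```text
t 14.5 tip [0.5646 0.3064 0.0802] head -88.09 tilt [-0.0017 -1.      0.0056] F [ 4.3 -0.9  3.8] gap 0.0003 q [ -22.   34.  -17.  100.   13.   48. -133.]
shift after turn mm [ -0.6   2.  -26.5]
```

>>> carry_out:
  increments:
    - [255,0,0,-3,0,0,0]
    - [255,0,0,-3,0,0,0]
    - [255,0,0,0,0,0,0]

```text
t: 14.88
tcp_pos: [0.5569, 0.3062, 0.2614]
tool_rot: [[0.034, 0.003, 0.999], [-0.999, 0.002, 0.034], [-0.002, -1.0, 0.003]]
force: [4.4, 1.7, 3.1]
finger_gap: 0.0006
```

```bash
python3 -c "
from h import *
go([.5381,.3061,.078])"
```

```text
t 14.88 tip [0.5575 0.3065 0.0794] head -88.06 tilt [-0.0017 -1.      0.0034] F [4.4 1.7 3.1] gap 0.0006 q [ -22.   34.  -17.  100.   13.   48. -133.]
shift after turn mm [ -0.3   1.4 -19.4]
```

>>> carry_out:
  increments:
    - [255,0,0,-3,0,0,0]
    - [255,0,0,-2,0,0,0]
    - [255,0,0,0,0,0,0]

```text
t: 15.25
tcp_pos: [0.5514, 0.3059, 0.2606]
tool_rot: [[0.034, 0.001, 0.999], [-0.999, 0.001, 0.034], [-0.001, -1.0, 0.001]]
force: [3.8, -0.5, 7.0]
finger_gap: 0.0002
```

>>> carry_out:
  increments:
    - [255,0,0,-2,0,0,0]
    - [255,0,0,0,0,0,0]

```text
t: 15.5
tcp_pos: [0.5496, 0.3058, 0.2608]
tool_rot: [[0.034, 0.001, 0.999], [-0.999, 0.001, 0.034], [-0.001, -1.0, 0.002]]
force: [4.7, 0.0, 8.1]
finger_gap: 0.0002
```

>>> carry_out:
  increments:
    - [255,0,0,-2,0,0,0]
    - [255,0,0,0,0,0,0]

```text
t: 15.75
tcp_pos: [0.5477, 0.3057, 0.2609]
tool_rot: [[0.034, 0.002, 0.999], [-0.999, 0.001, 0.034], [-0.001, -1.0, 0.002]]
force: [3.2, -1.2, 9.1]
finger_gap: -0.0001
```

>>> carry_out:
  increments:
    - [255,0,0,-2,0,0,0]
    - [255,0,0,-2,0,0,0]
    - [255,0,0,0,0,0,0]

```text
t: 16.12
tcp_pos: [0.5444, 0.3055, 0.2613]
tool_rot: [[0.033, 0.004, 0.999], [-0.999, 0.001, 0.033], [-0.001, -1.0, 0.004]]
force: [5.4, -0.9, 8.5]
finger_gap: 0.0005
```

```bash
python3 -c "
from h import *
go([.5381,.3061,.078])
for n in('scene','wrist'): snap(n,n[0]+'4')
a=cv2.imread('pics/s4.png')[170:260,330:440]; b=cv2.imread('pics/w4.png')[100:330,150:460]
cv2.imwrite('pics/c4.png',np.hstack([cv2.resize(a,(400,327),interpolation=2),cv2.resize(b,(400,327),interpolation=2)]))"
```

```text
t 16.12 tip [0.5451 0.3058 0.0793] head -88.08 tilt [-0.0013 -1.      0.0037] F [ 5.4 -0.9  8.5] gap 0.0005 q [ -22.   33.  -17.  102.   13.   47. -134.]
shift after turn mm [-0.6  1.2 -7. ]
```

View pics/c4.png

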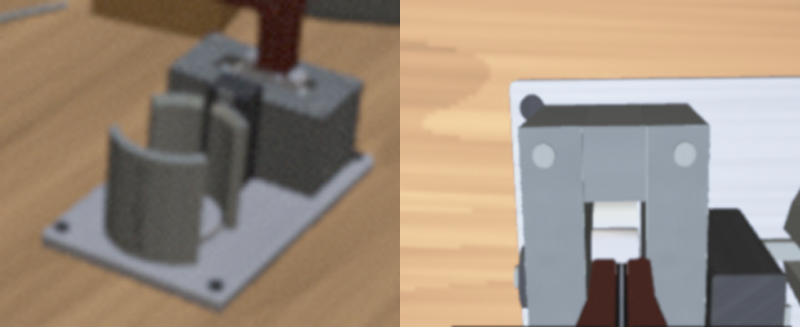

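>>> carry_out:
  increments:
    - [255,0,0,-2,0,0,0]
    - [255,0,0,-2,0,0,0]
    - [255,0,0,0,0,0,0]

```text
t: 16.6
tcp_pos: [0.5415, 0.3052, 0.2615]
tool_rot: [[0.033, 0.006, 0.999], [-0.999, 0.002, 0.033], [-0.002, -1.0, 0.006]]
force: [9.3, -0.4, 6.7]
finger_gap: 0.0001
```

>>> carry_out:
  increments:
    - [255,0,-40,0,0,0,0]
    - [255,0,-40,0,0,0,0]
    - [255,32,-40,-2,0,0,0]
    - [255,30,-20,-1,0,0,0]
    - [255,0,0,0,0,0,0]
    - [255,0,0,0,0,0,0]

```text
t: 17.35
tcp_pos: [0.5373, 0.2438, 0.3984]
tool_rot: [[0.035, -0.003, 0.999], [-0.999, -0.001, 0.035], [0.001, -1.0, -0.003]]
force: [0.3, 0.8, -1.0]
finger_gap: 0.0005
```

```bash
python3 -c "
from wm import *
go([.5381,.3061,.078])
d=snap('wrist','w5'); m=[.5407,.2461,.0446]
print([cc(d,m,p).tolist() for p in PTS])
lug(d,m); seat(d,m)
cv2.imwrite('pics/w5c.png',cv2.resize(d['pixels'][125:295,185:455],None,fx=2.96,fy=2.96,interpolation=cv2.INTER_CUBIC))"
```

```text
t 17.35 tip [0.5367 0.2437 0.2164] head -88.0 tilt [ 5.0e-04 -1.0e+00 -3.3e-03] F [ 0.3  0.8 -1. ] gap 0.0005 q [ -16.   21.  -19.  100.    8.   60. -125.]
shift after turn mm [-62.4 138.4   4.1]
[[19.0, 18.0], [762.0, 10.0], [733.0, 443.0], [11.0, 60.0], [263.0, 58.0], [280.0, 496.0], [51.0, 498.0]]
-30 [np.float64(376.0), np.float64(343.0)] -25 [np.float64(369.0), np.float64(332.0)] -20 [np.float64(361.0), np.float64(321.0)] -15 [np.float64(352.0), np.float64(309.0)] -10 [np.float64(342.0), np.float64(297.0)] -5 [np.float64(331.0), np.float64(285.0)] 0 [np.float64(320.0), np.float64(272.0)] 5 [np.float64(308.0), np.float64(259.0)] 10 [np.float64(296.0), np.float64(246.0)] 15 [np.float64(283.0), np.float64(234.0)] 20 [np.float64(271.0), np.float64(222.0)] 25 [np.float64(258.0), np.float64(210.0)] 30 [np.float64(245.0), np.float64(199.0)] 35 [np.float64(233.0), np.float64(188.0)] seat 18 [[584.0, 127.0], [578.0, 353.0], [466.0, 243.0], [696.0, 241.0]]
seat 23 [[587.0, 128.0], [580.0, 357.0], [467.0, 247.0], [700.0, 245.0]]
seat 28 [[590.0, 130.0], [582.0, 362.0], [468.0, 250.0], [704.0, 248.0]]
seat 33 [[592.0, 132.0], [585.0, 367.0], [469.0, 254.0], [708.0, 251.0]]
seat 38 [[595.0, 134.0], [587.0, 372.0], [470.0, 257.0], [712.0, 255.0]]
```

View pics/w5c.png

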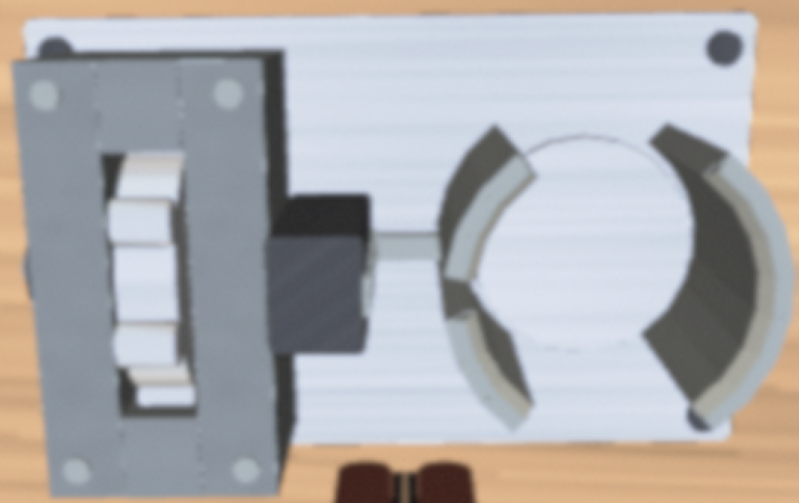

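The lugs are near −21° and +30°, and between the last two pictures the seat dropped about 10 mm. That puts the wheel at about 0.53 rad (lift 5 mm), so one more stroke reaches the stop.

>>> carry_out:
  increments:
    - [255,-31.3,0,20.8,0,0,0]
    - [255,-31.3,0,20.8,0,0,0]
    - [255,0,40,0,0,0,0]
    - [255,0,40,0,0,0,0]
    - [255,0,40,0,0,0,0]
    - [255,0,20,0,0,0,0]
    - [255,0,0,0,0,0,0]
    - [255,0,0,-4,0,0,0]
    - [255,0,0,-4,0,0,0]
    - [255,0,0,-4,0,0,0]
    - [255,0,0,-4,0,0,0]
    - [255,0,0,-4,0,0,0]
    - [255,0,0,0,0,0,0]

```text
t: 19.02
tcp_pos: [0.5612, 0.3065, 0.2641]
tool_rot: [[0.032, 0.011, 0.999], [-0.999, 0.004, 0.032], [-0.004, -1.0, 0.011]]
force: [7.2, -1.7, 11.0]
finger_gap: 0.0003
```

```bash
python3 -c "
from h import *
go([.5381,.3061,.078])"
```

```text
t 19.02 tip [0.5631 0.3072 0.0821] head -88.16 tilt [-0.0035 -0.9999  0.0107] F [ 7.2 -1.7 11. ] gap 0.0003 q [ -22.   34.  -17.  100.   13.   48. -133.]
shift after turn mm [  0.3   3.8 -25.1]
```

>>> carry_out:
  increments:
    - [255,0,0,-2,0,0,0]
    - [255,0,0,0,0,0,0]

```text
t: 19.27
tcp_pos: [0.5597, 0.3064, 0.2645]
tool_rot: [[0.032, 0.012, 0.999], [-0.999, 0.004, 0.032], [-0.004, -1.0, 0.012]]
force: [7.3, -2.2, 14.6]
finger_gap: 0.0004
```

>>> carry_out:
  increments:
    - [255,0,0,-2,0,0,0]
    - [255,0,0,0,0,0,0]

```text
t: 19.52
tcp_pos: [0.558, 0.3063, 0.2649]
tool_rot: [[0.032, 0.012, 0.999], [-0.999, 0.004, 0.032], [-0.004, -1.0, 0.012]]
force: [8.3, -2.3, 15.3]
finger_gap: 0.0005
```

>>> carry_out:
  increments:
    - [255,0,0,-2,0,0,0]
    - [255,0,0,0,0,0,0]

```text
t: 19.77
tcp_pos: [0.5562, 0.3063, 0.2653]
tool_rot: [[0.032, 0.013, 0.999], [-0.999, 0.005, 0.031], [-0.004, -1.0, 0.013]]
force: [8.0, -2.7, 18.1]
finger_gap: 0.0004
```

>>> carry_out:
  increments:
    - [255,0,-40,0,0,0,0]
    - [255,0,-40,0,0,0,0]
    - [255,32,-40,-10,0,0,0]
    - [255,30,-16,-9,0,0,0]
    - [255,0,0,0,0,0,0]
    - [255,0,0,0,0,0,0]

```text
t: 20.52
tcp_pos: [0.5346, 0.2441, 0.3958]
tool_rot: [[0.034, -0.0, 0.999], [-0.999, 0.0, 0.034], [-0.0, -1.0, -0.0]]
force: [-0.4, 1.0, -1.1]
finger_gap: 0.0003
```

```bash
python3 -c "
from wm import *
go([.5381,.3061,.078])
d=snap('wrist','w6'); m=[.5407,.2461,.0446]
lug(d,m); seat(d,m)
for f in('w5','w6'):
  g=load(f)['pixels'][:,230:243].mean(axis=1); print(f,[(v,int(g[v].mean()),int(g[v,0]-g[v,2])) for v in range(172,268,2)])
  c=load(f)['pixels'][:,378:386].mean(axis=(1,2)); print([(v,int(c[v])) for v in list(range(164,176))+list(range(236,252))])"
```

```text
t 20.52 tip [0.5345 0.2441 0.2138] head -88.04 tilt [-3.e-04 -1.e+00 -3.e-04] F [-0.4  1.  -1.1] gap 0.0003 q [ -15.   21.  -19.  101.    8.   59. -126.]
shift after turn mm [-61.8 135.8   5.7]
-30 [np.float64(373.0), np.float64(339.0)] -25 [np.float64(365.0), np.float64(328.0)] -20 [np.float64(357.0), np.float64(317.0)] -15 [np.float64(348.0), np.float64(305.0)] -10 [np.float64(338.0), np.float64(293.0)] -5 [np.float64(327.0), np.float64(280.0)] 0 [np.float64(316.0), np.float64(267.0)] 5 [np.float64(304.0), np.float64(254.0)] 10 [np.float64(291.0), np.float64(242.0)] 15 [np.float64(279.0), np.float64(229.0)] 20 [np.float64(266.0), np.float64(217.0)] 25 [np.float64(253.0), np.float64(205.0)] 30 [np.float64(240.0), np.float64(193.0)] 35 [np.float64(228.0), np.float64(183.0)] seat 18 [[588.0, 122.0], [582.0, 350.0], [469.0, 240.0], [700.0, 238.0]]
seat 23 [[591.0, 124.0], [584.0, 355.0], [470.0, 243.0], [704.0, 241.0]]
seat 28 [[593.0, 125.0], [586.0, 359.0], [471.0, 246.0], [709.0, 244.0]]
seat 33 [[596.0, 127.0], [589.0, 364.0], [472.0, 250.0], [713.0, 247.0]]
seat 38 [[599.0, 129.0]
[... 1552 characters left out ...]
 (222, 209, 11), (224, 191, 12), (226, 223, 19), (228, 226, 18), (230, 226, 17), (232, 227, 17), (234, 224, 18), (236, 219, 21), (238, 218, 21), (240, 220, 20), (242, 221, 18), (244, 216, 15), (246, 207, 10), (248, 216, 18), (250, 218, 21), (252, 220, 20), (254, 220, 20), (256, 220, 18), (258, 191, 9), (260, 102, -1), (262, 76, 0), (264, 96, 5), (266, 143, 17)]
[(164, 218), (165, 217), (166, 217), (167, 213), (168, 199), (169, 191), (170, 207), (171, 218), (172, 220), (173, 222), (174, 224), (175, 224), (236, 227), (237, 226), (238, 225), (239, 223), (240, 221), (241, 218), (242, 218), (243, 219), (244, 220), (245, 220), (246, 220), (247, 219), (248, 220), (249, 221), (250, 223), (251, 225)]
```

The lug is now at +9.5° (lift about 1.7 mm). One more push to feel the end stop.

>>> carry_out:
  increments:
    - [255,-31,0,16,0,0,0]
    - [255,-31,0,16,0,0,0]
    - [255,0,40,0,0,0,0]
    - [255,0,40,0,0,0,0]
    - [255,0,35,0,0,0,0]
    - [255,0,18,0,0,0,0]
    - [255,0,0,0,0,0,0]
    - [255,0,0,-3,0,0,0]
    - [255,0,0,-3,0,0,0]
    - [255,0,0,-3,0,0,0]
    - [255,0,0,0,0,0,0]

```text
t: 21.95
tcp_pos: [0.5568, 0.3067, 0.2645]
tool_rot: [[0.033, 0.004, 0.999], [-0.999, 0.002, 0.033], [-0.002, -1.0, 0.004]]
force: [3.6, 0.9, 4.4]
finger_gap: 0.0004
```

>>> carry_out:
  increments:
    - [255,0,0,-2,0,0,0]
    - [255,0,0,0,0,0,0]

```text
t: 22.2
tcp_pos: [0.5551, 0.3066, 0.2645]
tool_rot: [[0.033, 0.004, 0.999], [-0.999, 0.002, 0.033], [-0.002, -1.0, 0.004]]
force: [4.0, -0.3, 6.1]
finger_gap: 0.0003
```

>>> carry_out:
  increments:
    - [255,0,0,-2,0,0,0]
    - [255,0,0,0,0,0,0]

```text
t: 22.45
tcp_pos: [0.5532, 0.3064, 0.2643]
tool_rot: [[0.033, 0.004, 0.999], [-0.999, 0.002, 0.033], [-0.002, -1.0, 0.004]]
force: [4.6, 0.4, 5.2]
finger_gap: 0.0003
```

>>> carry_out:
  increments:
    - [255,0,0,-2,0,0,0]
    - [255,0,0,0,0,0,0]

```text
t: 22.7
tcp_pos: [0.5524, 0.3062, 0.2646]
tool_rot: [[0.033, 0.007, 0.999], [-0.999, 0.003, 0.033], [-0.003, -1.0, 0.007]]
force: [9.0, 1.9, 2.9]
finger_gap: 0.0006
```

```bash
python3 -c "
from h import *
go([.5381,.3061,.078])"
```

```text
t 22.7 tip [0.5536 0.3067 0.0826] head -88.13 tilt [-0.0026 -1.      0.0068] F [9.  1.9 2.9] gap 0.0006 q [ -22.   33.  -18.  101.   13.   47. -134.]
shift after turn mm [  0.1   4.5 -15.5]
```

>>> carry_out:
  increments:
    - [255,0,0,-2,0,0,0]
    - [255,0,0,0,0,0,0]

```text
t: 22.95
tcp_pos: [0.5516, 0.306, 0.2647]
tool_rot: [[0.032, 0.01, 0.999], [-0.999, 0.004, 0.032], [-0.003, -1.0, 0.01]]
force: [12.8, 1.1, 0.4]
finger_gap: 0.0003
```

>>> carry_out:
  increments:
    - [255,0,0,6,0,0,0]
    - [0,0,-40,0,0,0,0]
    - [0,0,-50,0,0,0,0]
    - [0,0,-50,0,0,0,0]
    - [0,0,0,0,0,-0.18,0]
    - [0,0,0,0,0,-0.18,0]
    - [0,0,0,0,0,-0.18,0]
    - [0,0,0,0,0,-0.18,0]
    - [0,0,0,0,0,-0.18,0]
    - [0,0,0,0,0,-0.18,0]
    - [0,0,0,0,0,-0.18,0]
    - [0,0,0,0,0,-0.18,0]
    - [0,0,0,0,0,-0.14,0]
    - [0,0,0,0,0,0,0]

```text
t: 24.7
tcp_pos: [0.5533, 0.306, 0.4019]
tool_rot: [[0.999, -0.003, -0.042], [0.042, -0.001, 0.999], [-0.003, -1.0, -0.001]]
force: [-0.5, -0.5, -0.3]
finger_gap: 0.0882
```

```bash
python3 -c "
from h import *
go([.4472,-.035,.2],2.5)
go([.6571,-.0398,.2],2.5)
d=snap('wrist','w7');g=d['pixels']; print(np.round(d['world_from_camera'],3))
"
```

```text
t 24.7 tip [0.5528 0.3058 0.2199] head 2.41 tilt [-0.0028 -1.     -0.001 ] F [-0.5 -0.5 -0.3] gap 0.0882 q [ -7.  28. -38.  93.  19.  65. -48.]
turn about tool y: -0.0015
shift after turn mm [-120.3   20.6 -335.8]
t 24.7 tip [0.5528 0.3058 0.2199] head 2.41 tilt [-0.0028 -1.     -0.001 ] F [-0.5 -0.5 -0.3] gap 0.0882 q [ -7.  28. -38.  93.  19.  65. -48.]
turn about tool y: -0.0015
shift after turn mm [  89.2   20.  -349.8]
[[ 0.999  0.042  0.008  0.552]
 [ 0.042 -0.963 -0.267  0.378]
 [-0.004  0.267 -0.964  0.382]
 [ 0.     0.     0.     1.   ]]
```

The force climbs to 12.8 N with the tip stuck at x = 15.5 mm, where the geometry puts a lug straight up, so the seat is right down. Now hovering over the base ring.

>>> carry_out:
  increments:
    - [0,12.7,0,-50,0,0,0]
    - [0,12.7,0,-50,0,0,0]
    - [0,12.7,0,-50,0,0,0]
    - [0,12.7,0,-50,0,0,0]
    - [0,12.7,0,-50,0,0,0]
    - [0,12.7,0,-50,0,0,0]
    - [0,12.7,0,-50,0,0,0]
    - [0,0,0,0,0,0,0]
    - [0,0,0,0,0,0,0]

```text
t: 25.88
tcp_pos: [0.6575, -0.0389, 0.4026]
tool_rot: [[0.999, -0.001, -0.042], [0.042, 0.001, 0.999], [-0.001, -1.0, 0.001]]
force: [0.1, 1.1, -0.1]
finger_gap: 0.0879
```

```bash
cat >> h.py <<'E'
def ringpos(p,ztop,f,r=70,thr=70):
    """wrist measurement of the ring near p (outline at height ztop); one by fitted ellipse, plus a top-view check"""
    d=snap('wrist',f); u,v=proj(d,[p[0],p[1],ztop]); h,w=d['pixels'].shape[:2]
    s=cv2.cvtColor(d['pixels'],cv2.COLOR_BGR2HSV)[:,:,1]; m=(s<thr).astype(np.uint8); 
    u0,v0=max(int(u)-r,0),max(int(v)-r,0); m=m[v0:v0+2*r,u0:u0+2*r]
    n,l,st,c=cv2.connectedComponentsWithStats(m)
    k=min(range(1,n),key=lambda i:np.hypot(c[i][0]+u0-u,c[i][1]+v0-v)+(1e6 if st[i,4]<1500 else 0))
    cn=max(cv2.findContours((l==k).astype(np.uint8),0,1)[0],key=len).reshape(-1,2)+[u0,v0]
    q=np.array([ray(d,a,b,ztop)[:2] for a,b in cn],np.float32)
    (x,y),rad=cv2.minEnclosingCircle(q); lo,hi=q.min(0),q.max(0)
    A=np.c_[2*q,np.ones(len(q))]; s2=np.linalg.lstsq(A,(q**2).sum(1),rcond=None)[0]
    print('pred px',round(u),round(v),'box',st[k][:2]+[u0,v0],st[k][2:],'circfit',np.round(s2[:2],4),'R',round(float(np.sqrt(s2[2]+s2[0]**2+s2[1]**2)),4),'enc',round(x,4),round(y,4),round(rad,4)); return s2[:2]
E
python3 -c "
from h import *
p=ringpos([.6571,-.0398],.014,'b1')
go([p[0],p[1],.003],2.5)
"
```

```text
pred px 320 211 box [286 172] [  73   73 3826] circfit [ 0.6586 -0.0382] R 0.0322 enc 0.6586 -0.0381 0.0329
t 25.93 tip [ 0.6573 -0.0378  0.2208] head 2.5 tilt [-6.e-04 -1.e+00  1.e-03] F [-0.8  0.6 -0.5] gap 0.0879 q [ 22.  30. -34.  90.  17.  66. -13.]
turn about tool y: -0.0
shift after turn mm [  1.4 217.8  -0.7]
```

>>> carry_out:
  grip_force: 20
  increments:
    - [0,1.4,40,-0.7,0,0,0]
    - [0,0,50,0,0,0,0]
    - [0,0,50,0,0,0,0]
    - [0,0,40,0,0,0,0]
    - [0,0,20,0,0,0,0]
    - [0,0,10,0,0,0,0]
    - [0,0,7.8,0,0,0,0]
    - [0,0,0,0,0,0,0]
    - [255,0,0,0,0,0,0]
    - [255,0,0,0,0,0,0]
    - [255,0,0,0,0,0,0]
    - [255,0,0,0,0,0,0]
    - [255,0,0,0,0,0,0]

```text
t: 27.55
tcp_pos: [0.6593, -0.0403, 0.1855]
tool_rot: [[0.999, 0.0, -0.043], [0.043, -0.0, 0.999], [0.0, -1.0, -0.0]]
force: [-2.8, -1.2, 5.7]
finger_gap: 0.0635
```

```bash
python3 -c "
from h import *
go([.5432,.1912,.22],2.5)"
```

```text
t 27.55 tip [ 0.6593 -0.0403  0.0035] head 2.45 tilt [ 0.e+00 -1.e+00 -3.e-04] F [-2.8 -1.2  5.7] gap 0.0635 q [ 18.  44. -28.  98.  27.  46. -20.]
turn about tool y: -0.0008
shift after turn mm [-105.9 -216.6  236.3]
```

>>> carry_out:
  increments:
    - [255,0,-20,0,0,0,0]
    - [255,0,-50,0,0,0,0]
    - [255,0,-50,0,0,0,0]
    - [255,0,-50,0,0,0,0]
    - [255,0,-46.6,0,0,0,0]
    - [255,-17.7,0,39.4,0,0,0]
    - [255,-17.7,0,39.4,0,0,0]
    - [255,-17.7,0,39.4,0,0,0]
    - [255,-17.7,0,39.4,0,0,0]
    - [255,-17.7,0,39.4,0,0,0]
    - [255,-17.7,0,39.4,0,0,0]
    - [255,0,0,0,0,0,0]
    - [255,0,0,0,0,0,0]

```text
t: 29.18
tcp_pos: [0.5431, 0.191, 0.4023]
tool_rot: [[0.999, 0.001, -0.043], [0.043, -0.001, 0.999], [0.001, -1.0, -0.001]]
force: [0.9, -0.1, -0.7]
finger_gap: 0.0637
```

```bash
python3 -c "
from wm import *
go([.5432,.1912,.22],2.5)
d=snap('wrist','w8');m=[.5407,.2461,.0446]
print([np.round(proj(d,W(m,p))).tolist() for p in PTS],proj(d,W(m,(0,-55,88))))
cv2.imwrite('pics/w8c.png',cv2.resize(d['pixels'][80:380,120:520],(800,600),interpolation=2))"
```

```text
t 29.18 tip [0.5433 0.1909 0.2203] head 2.46 tilt [ 1.e-03 -1.e+00 -5.e-04] F [ 0.9 -0.1 -0.7] gap 0.0637 q [  5.  23. -39. 101.  16.  62. -37.]
turn about tool y: -0.0006
shift after turn mm [-0.1  0.3  0.3]
[[402.0, 9.0], [391.0, 262.0], [250.0, 262.0], [404.0, 10.0], [400.0, 105.0], [239.0, 105.0], [234.0, 10.0]] (np.float64(319.5967165028298), np.float64(228.91521725199945))
```

View pics/w8c.png

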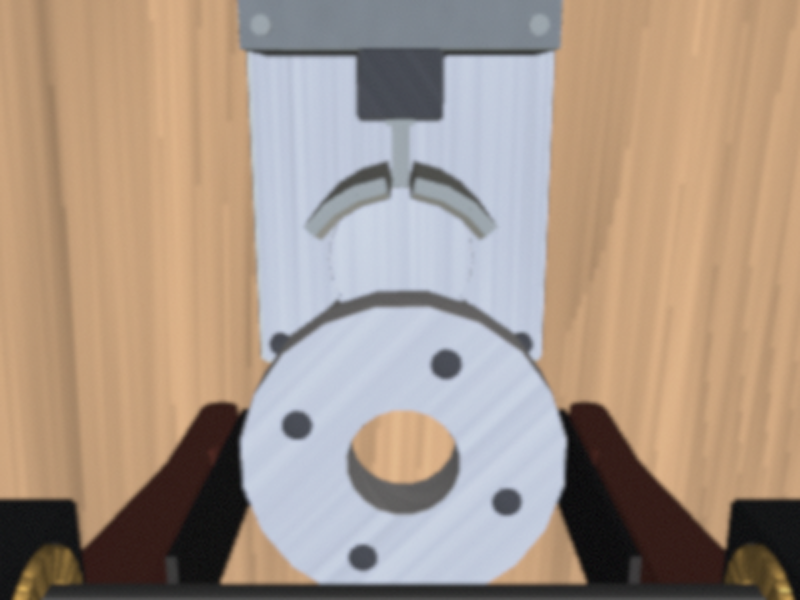

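```bash
python3 -c "
from wm import *
d=load('w8');s=ctrl.sense();R=np.array(s['tool_rot']);tip=np.array(s['tcp_pos'])+.182*R[:,1]
for u,v in((240.5,307.5),(403.5,307.5),(321.9,232.5),(321.75,310.7)): print(np.round(1000*R.T@(ray(d,u,v,tip[2]+.0105)-tip),1))
for x in(.5407,.5415):
  for y in (.2461,.2475,.249):
    m=[x,y,.0446]
    print(x,y,*[(np.array(proj(d,W(m,p)))*2-[240,160]).round(0).tolist() for p in((65,-105,12),(-65,-105,12),(56,30,73),(-56,30,73),(0,-13,88),(0,-18.5,88),(20,-55+36.9,88),(-20,-55+36.9,88),(20,-55+30.5,88),(-20,-55+30.5,88))])
"
```

```text
[-30.6 -10.5   4.3]
[ 32.8 -10.5   4.4]
[  1.  -10.5  34.5]
[  1.  -10.5   3. ]
0.5407 0.2461 [541.0, 364.0] [259.0, 364.0] [560.0, 50.0] [238.0, 51.0] [399.0, 179.0] [399.0, 196.0] [457.0, 194.0] [341.0, 194.0] [456.0, 213.0] [342.0, 213.0]
0.5407 0.2475 [542.0, 361.0] [259.0, 361.0] [560.0, 46.0] [238.0, 47.0] [399.0, 175.0] [399.0, 191.0] [457.0, 190.0] [341.0, 190.0] [457.0, 209.0] [342.0, 209.0]
0.5407 0.249 [542.0, 358.0] [259.0, 358.0] [560.0, 42.0] [238.0, 42.0] [399.0, 171.0] [399.0, 187.0] [457.0, 186.0] [341.0, 186.0] [457.0, 204.0] [342.0, 205.0]
0.5415 0.2461 [543.0, 364.0] [261.0, 364.0] [562.0, 50.0] [240.0, 51.0] [401.0, 180.0] [401.0, 196.0] [459.0, 194.0] [344.0, 195.0] [459.0, 213.0] [344.0, 213.0]
0.5415 0.2475 [543.0, 361.0] [261.0, 361.0] [562.0, 46.0] [240.0, 47.0] [401.0, 175.0] [401.0, 192.0] [459.0, 190.0] [344.0, 190.0] [459.0, 209.0] [344.0, 209.0]
0.5415 0.249 [544.0, 358.0] [261.0, 358.0] [563.0, 42.0] [240.0, 42.0] [402.0, 171.0] [402.0, 187.0] [459.0, 186.0] [344.0, 186.0] [459.0, 204.0] [344.0, 205.0]
```

The picture shows the bore and the held ring together. The magazine fits (0.5411, 0.2461) and the ring sits about 2.3 mm along +z of the tool from the tip centre, so I compensate for that and insert.

>>> carry_out:
  increments:
    - [255,-0.5,0,-2.1,0,0,0]
    - [255,0,50,0,0,0,0]
    - [255,0,50,0,0,0,0]
    - [255,0,20,0,0,0,0]
    - [255,0,8,0,0,0,0]
    - [255,0,8,0,0,0,0]
    - [255,0,8,0,0,0,0]
    - [255,0,0,0,0,0,0]

```text
t: 30.22
tcp_pos: [0.5426, 0.1893, 0.2577]
tool_rot: [[0.999, 0.0, -0.043], [0.043, -0.0, 0.999], [0.0, -1.0, -0.0]]
force: [-0.2, 0.4, -1.1]
finger_gap: 0.0634
```

```bash
python3 -c "
from h import *
go([.5429,.1888,.0225],2.5)"
```

```text
t 30.23 tip [0.5427 0.1893 0.0757] head 2.46 tilt [ 2.e-04 -1.e+00 -1.e-04] F [-0.2  0.4 -1.1] gap 0.0634 q [  1.  33. -34. 108.  25.  47. -44.]
turn about tool y: -0.0007
shift after turn mm [ 0.2 53.2 -0.5]
```

Entered the bore without contact force. Going down.

>>> carry_out:
  increments:
    - [255,0,15,-0.3,0,0,0]
    - [255,0,15,0,0,0,0]
    - [255,0,12,0,0,0,0]
    - [255,0,6,0,0,0,0]
    - [255,0,4,0,0,0,0]
    - [255,0,0,0,0,0,0]

```text
t: 30.98
tcp_pos: [0.5426, 0.1891, 0.2056]
tool_rot: [[0.999, -0.0, -0.043], [0.043, 0.0, 0.999], [-0.0, -1.0, 0.0]]
force: [-0.3, -0.1, -1.6]
finger_gap: 0.0636
```

```bash
python3 -c "
from h import *
go([.5429,.1888,.0225],2.5)"
```

```text
t 30.98 tip [0.5426 0.1891 0.0236] head 2.47 tilt [-1.e-04 -1.e+00  0.e+00] F [-0.3 -0.1 -1.6] gap 0.0636 q [ -1.  37. -32. 109.  28.  42. -47.]
turn about tool y: -0.0005
shift after turn mm [ 0.3  1.1 -0.3]
```

>>> carry_out:
  increments:
    - [255,0,1.5,0,0,0,0]
    - [255,0,0,0,0,0,0]
    - [0,0,0,0,0,0,0]
    - [0,0,0,0,0,0,0]
    - [0,0,0,0,0,0,0]
    - [0,0,-20,0,0,0,0]
    - [0,0,-58,0,0,0,0]
    - [0,0,-60,0,0,0,0]
    - [0,0,-60,0,0,0,0]
    - [0,-20.7,0,-43.7,0,0,0]
    - [0,-20.7,0,-43.7,0,0,0]
    - [0,-20.7,0,-43.7,0,0,0]
    - [0,-20.7,0,-43.7,0,0,0]
    - [0,-20.7,0,-43.7,0,0,0]
    - [0,0,0,0,0,0,0]
    - [0,0,0,0,0,0,0]

```text
t: 32.98
tcp_pos: [0.4487, -0.033, 0.4032]
tool_rot: [[0.999, 0.002, -0.043], [0.043, 0.0, 0.999], [0.002, -1.0, -0.0]]
force: [-0.1, 0.7, 0.1]
finger_gap: 0.0877
```

```bash
python3 -c "
from h import *
p=ringpos([.4487,-.0334],.008,'p1')
go([p[0],p[1],.003],2.5)
"
```

```text
pred px 320 208 box [312 174] [  71   70 3500] circfit [ 0.4735 -0.0331] R 0.0316 enc 0.4737 -0.0331 0.0324
t 33.02 tip [ 0.4492 -0.0325  0.221 ] head 2.56 tilt [ 1.5e-03 -1.0e+00  2.0e-04] F [ 0.2 -0.  -0.3] gap 0.0879 q [ 31.   9. -37. 117.   7.  56.  -8.]
turn about tool y: 0.0011
shift after turn mm [ 24.  218.   -1.8]
```

The ring at p4 sits at (0.4735, −0.033), knocked about 25 mm towards the door knob (R = 31.6 mm, so the fit is sound). Gripping along x would foul the knob, so I'll grip along y by turning the tool 90°.

>>> carry_out:
  increments:
    - [0,12,0,0,0,0,0]
    - [0,12,0,-1.8,0,0,0]
    - [0,0,0,0,0,0.18,0]
    - [0,0,0,0,0,0.18,0]
    - [0,0,0,0,0,0.18,0]
    - [0,0,0,0,0,0.18,0]
    - [0,0,0,0,0,0.18,0]
    - [0,0,0,0,0,0.18,0]
    - [0,0,0,0,0,0.18,0]
    - [0,0,0,0,0,0.18,0]
    - [0,0,0,0,0,0.13,0]
    - [0,0,0,0,0,0,0]
    - [0,0,0,0,0,0,0]

```text
t: 34.65
tcp_pos: [0.4731, -0.0342, 0.402]
tool_rot: [[0.047, -0.0, 0.999], [-0.999, 0.0, 0.047], [-0.0, -1.0, -0.0]]
force: [-0.0, -0.2, -0.1]
finger_gap: 0.0877
```

```bash
python3 -c "
from h import *
p=ringpos([.4735,-.0331],.008,'p1b')
go([p[0],p[1],.003],-87.5)
d=load('p1b'); cv2.imwrite('pics/p1c.png',d['pixels'][100:400,120:520])
"
```

```text
pred px 319 209 box [285 173] [  71   71 3522] circfit [ 0.474  -0.0335] R 0.0316 enc 0.474 -0.0333 0.0322
t 34.7 tip [ 0.4729 -0.0343  0.22  ] head -87.35 tilt [-2.e-04 -1.e+00 -2.e-04] F [ 0.3 -0.6  0.2] gap 0.0879 q [ 19.  10. -25. 114.   5.  56. -96.]
turn about tool y: 0.0027
shift after turn mm [ -0.7 217.    1.1]
```

View pics/p1c.png

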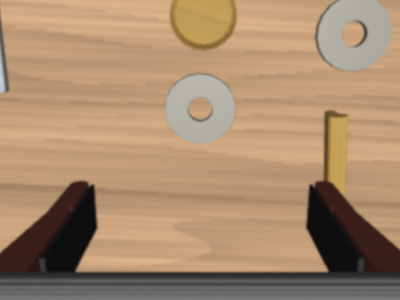

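It shows the packer at (200,107) in the crop with the knob above it, and the jaws clear on both sides.

>>> carry_out:
  increments:
    - [0,-0.7,40,1.1,0,0,0]
    - [0,0,50,0,0,0,0]
    - [0,0,50,0,0,0,0]
    - [0,0,40,0,0,0,0]
    - [0,0,20,0,0,0,0]
    - [0,0,10,0,0,0,0]
    - [0,0,7,0,0,0,0]
    - [0,0,0,0,0,0,0]
    - [255,0,0,0,0,0,0]
    - [255,0,0,0,0,0,0]
    - [255,0,0,0,0,0,0]
    - [255,0,0,0,0,0,0]
    - [255,0,0,0,0,0,0]

```text
t: 36.33
tcp_pos: [0.4739, -0.0338, 0.1856]
tool_rot: [[0.044, 0.001, 0.999], [-0.999, -0.0, 0.044], [0.0, -1.0, 0.001]]
force: [0.3, -0.4, 5.9]
finger_gap: 0.063
```

```bash
python3 -c "
from h import *
go([.474,-.0335,.22],2.5)"
```

```text
t 36.33 tip [ 0.4741 -0.0338  0.0036] head -87.5 tilt [ 2.e-04 -1.e+00  7.e-04] F [ 0.3 -0.4  5.9] gap 0.063 q [  12.   30.  -19.  124.   19.   29. -109.]
turn about tool y: -1.5708
shift after turn mm [ 1.000e-01 -2.164e+02  3.000e-01]
```

>>> carry_out:
  increments:
    - [255,0,-16,0,0,0,0]
    - [255,0,-50,0,0,0,0]
    - [255,0,-60,0,0,0,0]
    - [255,0,-60,0,0,0,0]
    - [255,0,-20,0,0,-0.18,0]
    - [255,0,0,0,0,-0.18,0]
    - [255,0,0,0,0,-0.18,0]
    - [255,0,0,0,0,-0.18,0]
    - [255,0,0,0,0,-0.18,0]
    - [255,0,0,0,0,-0.18,0]
    - [255,0,0,0,0,-0.18,0]
    - [255,0,0,0,0,-0.18,0]
    - [255,0,0,0,0,-0.13,0]
    - [255,15.6,0,44.4,0,0,0]
    - [255,15.6,0,44.4,0,0,0]
    - [255,15.6,0,44.4,0,0,0]
    - [255,15.6,0,44.4,0,0,0]
    - [255,15.6,0,44.4,0,0,0]
    - [255,0,0,0,0,0,0]
    - [255,0,0,0,0,0,0]

```text
t: 38.83
tcp_pos: [0.5418, 0.1907, 0.3913]
tool_rot: [[0.999, -0.0, -0.043], [0.043, -0.001, 0.999], [-0.001, -1.0, -0.001]]
force: [-0.7, 0.5, -0.8]
finger_gap: 0.0629
```

```bash
python3 -c "
from h import *
go([.5427,.1913,.038],2.5)
d=snap('wrist','h1')
s=ctrl.sense();R=np.array(s['tool_rot']);tip=np.array(s['tcp_pos'])+.182*R[:,1]
h=cv2.cvtColor(d['pixels'],cv2.COLOR_BGR2HSV); u,v=[int(x) for x in proj(d,tip+[0,0,.0045])]
# wood through the ring's hole
m=((h[:,:,1]>75)).astype(np.uint8)[v-45:v+45,u-45:u+45]; n,l,st,c=cv2.connectedComponentsWithStats(m); print(u,v,st,np.round(c+[u-45,v-45]))
"
```

```text
t 38.83 tip [0.5417 0.1905 0.2093] head 2.47 tilt [-5.e-04 -1.e+00 -1.e-03] F [-0.7  0.5 -0.8] gap 0.0629 q [  7.  24. -42. 102.  18.  61. -39.]
turn about tool y: -0.0006
shift after turn mm [  1.1 171.3   0.9]
318 311 [[   0    0   90   90 6462]
 [  23   22   51   42 1638]] [[317. 311.]
 [321. 309.]]
```

>>> carry_out:
  increments:
    - [255,0.9,40,0.8,0,0,0]
    - [255,0,50,0,0,0,0]
    - [255,0,25,0,0,0,0]
    - [255,0,8,0,0,0,0]
    - [255,0,8,0,0,0,0]
    - [255,0,8,0,0,0,0]
    - [255,0,10,0,0,0,0]
    - [255,0,10,0,0,0,0]
    - [255,0,8,0,0,0,0]
    - [255,0,4,0,0,0,0]
    - [255,0,0,0,0,0,0]

```text
t: 40.25
tcp_pos: [0.5429, 0.192, 0.2199]
tool_rot: [[0.999, -0.0, -0.043], [0.043, -0.0, 0.999], [-0.0, -1.0, -0.0]]
force: [0.7, -0.7, 0.6]
finger_gap: 0.0634
```

```bash
python3 -c "
from h import *
go([.5427,.1913,.037],2.5)"
```

```text
t 40.25 tip [0.5429 0.1919 0.0379] head 2.46 tilt [-5.e-04 -1.e+00 -5.e-04] F [ 0.7 -0.7  0.6] gap 0.0634 q [  1.  36. -35. 109.  29.  44. -48.]
turn about tool y: -0.0008
shift after turn mm [-0.2  0.9 -0.6]
```

>>> carry_out:
  increments:
    - [255,0,1.2,0,0,0,0]
    - [255,0,0,0,0,0,0]
    - [0,0,0,0,0,0,0]
    - [0,0,0,0,0,0,0]
    - [0,0,0,0,0,0,0]
    - [0,0,-20,0,0,0,0]
    - [0,0,-50,0,0,0,0]
    - [0,0,-55,0,0,0,0]
    - [0,0,-58,0,0,0,0]
    - [0,-1.7,0,-50.5,0,0,0]
    - [0,-1.7,0,-50.5,0,0,0]
    - [0,-1.7,0,-50.5,0,0,0]
    - [0,-1.7,0,-50.5,0,0,0]
    - [0,-1.7,0,-50.5,0,0,0]
    - [0,-1.7,0,-50.5,0,0,0]
    - [0,-1.7,0,-50.5,0,0,0]
    - [0,0,0,0,0,0,0]
    - [0,0,0,0,0,0,0]

```text
t: 42.5
tcp_pos: [0.5462, -0.1606, 0.4029]
tool_rot: [[0.999, 0.001, -0.044], [0.044, 0.0, 0.999], [0.001, -1.0, 0.0]]
force: [-0.4, 0.3, 0.3]
finger_gap: 0.0875
```

```bash
python3 -c "
from h import *
p=ringpos([.5458,-.1623],.008,'p2')
go([p[0],p[1],.003],2.5)
"
```

```text
pred px 319 210 box [284 175] [  71   70 3495] circfit [ 0.5456 -0.1624] R 0.0316 enc 0.5457 -0.1624 0.0323
t 42.55 tip [ 0.5465 -0.1598  0.2208] head 2.58 tilt [ 1.e-03 -1.e+00  4.e-04] F [ 0.3  0.1 -0.2] gap 0.0875 q [ 39.  22. -37. 102.  15.  61.  -0.]
turn about tool y: 0.0014
shift after turn mm [ -1.2 217.8  -2.6]
```

>>> carry_out:
  increments:
    - [0,-1.2,40,-2,0,0,0]
    - [0,0,50,0,0,0,0]
    - [0,0,50,0,0,0,0]
    - [0,0,40,0,0,0,0]
    - [0,0,20,0,0,0,0]
    - [0,0,10,0,0,0,0]
    - [0,0,7.5,0,0,0,0]
    - [0,0,0,0,0,0,0]
    - [255,0,0,0,0,0,0]
    - [255,0,0,0,0,0,0]
    - [255,0,0,0,0,0,0]
    - [255,0,0,0,0,0,0]
    - [255,0,0,0,0,0,0]

```text
t: 44.18
tcp_pos: [0.5453, -0.1636, 0.1849]
tool_rot: [[0.999, 0.0, -0.043], [0.043, -0.0, 0.999], [0.0, -1.0, -0.0]]
force: [-1.3, -1.5, 5.8]
finger_gap: 0.0633
```

```bash
python3 -c "
from h import *
go([.5427,.1913,.21],2.5)"
```

```text
t 44.17 tip [ 0.5453 -0.1637  0.0029] head 2.46 tilt [ 3.e-04 -1.e+00 -4.e-04] F [-1.3 -1.5  5.8] gap 0.0633 q [ 32.  38. -29. 111.  28.  39. -11.]
turn about tool y: -0.0008
shift after turn mm [  12.9 -207.3  354.7]
```

>>> carry_out:
  increments:
    - [255,0,-17,0,0,0,0]
    - [255,0,-50,0,0,0,0]
    - [255,0,-60,0,0,0,0]
    - [255,0,-60,0,0,0,0]
    - [255,1.8,-20,50.5,0,0,0]
    - [255,1.8,0,50.5,0,0,0]
    - [255,1.8,0,50.5,0,0,0]
    - [255,1.8,0,50.5,0,0,0]
    - [255,1.8,0,50.5,0,0,0]
    - [255,1.8,0,50.5,0,0,0]
    - [255,1.8,0,50.4,0,0,0]
    - [255,0,0,0,0,0,0]
    - [255,0,0,0,0,0,0]

```text
t: 45.8
tcp_pos: [0.5424, 0.1896, 0.3917]
tool_rot: [[0.999, -0.0, -0.043], [0.043, -0.001, 0.999], [-0.0, -1.0, -0.001]]
force: [0.3, 0.2, -0.6]
finger_gap: 0.0635
```

```bash
python3 -c "
from h import *
go([.5427,.1901,.045],2.5)"
```

```text
t 45.8 tip [0.5424 0.1895 0.2097] head 2.48 tilt [-1.e-04 -1.e+00 -8.e-04] F [ 0.3  0.2 -0.6] gap 0.0635 q [  8.  24. -43. 102.  19.  61. -39.]
turn about tool y: -0.0004
shift after turn mm [  0.3 164.7   0.7]
```

>>> carry_out:
  increments:
    - [255,0.3,40,0.2,0,0,0]
    - [255,0,50,0,0,0,0]
    - [255,0,25,0,0,0,0]
    - [255,0,8,0,0,0,0]
    - [255,0,8,0,0,0,0]
    - [255,0,8,0,0,0,0]
    - [255,0,10,0,0,0,0]
    - [255,0,10,0,0,0,0]
    - [255,0,5.7,0,0,0,0]
    - [255,0,0,0,0,0,0]

```text
t: 47.05
tcp_pos: [0.5427, 0.1903, 0.2262]
tool_rot: [[0.999, -0.001, -0.043], [0.043, -0.0, 0.999], [-0.001, -1.0, -0.0]]
force: [0.6, -0.4, -1.0]
finger_gap: 0.0633
```

```bash
python3 -c "
from h import *
go([.5427,.1901,.044],2.5)"
```

```text
t 47.05 tip [0.5425 0.1902 0.0442] head 2.47 tilt [-9.e-04 -1.e+00 -2.e-04] F [ 0.6 -0.4 -1. ] gap 0.0633 q [  2.  36. -36. 109.  29.  45. -48.]
turn about tool y: -0.0005
shift after turn mm [ 0.2  0.2 -0.1]
```

>>> carry_out:
  increments:
    - [0,0,0,0,0,0,0]
    - [0,0,0,0,0,0,0]
    - [0,0,0,0,0,0,0]
    - [0,0,-20,0,0,0,0]
    - [0,0,-50,0,0,0,0]
    - [0,0,-55,0,0,0,0]
    - [0,0,-50,0,0,0,0]
    - [0,-2.1,0,-49.9,0,0,0]
    - [0,-2.1,0,-49.9,0,0,0]
    - [0,-2.1,0,-49.9,0,0,0]
    - [0,-2.1,0,-49.9,0,0,0]
    - [0,-2.1,0,-49.9,0,0,0]
    - [0,-2.1,0,-49.9,0,0,0]
    - [0,-2.1,0,-49.9,0,0,0]
    - [0,-2.1,0,-49.9,0,0,0]
    - [0,-2.1,0,-49.9,0,0,0]
    - [0,0,0,0,0,0,0]
    - [0,0,0,0,0,0,0]

```text
t: 49.3
tcp_pos: [0.5433, -0.2584, 0.4028]
tool_rot: [[0.999, 0.001, -0.043], [0.043, 0.001, 0.999], [0.001, -1.0, 0.0]]
force: [0.2, 0.3, 0.6]
finger_gap: 0.0876
```

```bash
python3 -c "
from h import *
p=ringpos([.543,-.2596],.008,'p3')
go([p[0],p[1],.003],2.5)
"
```

```text
pred px 319 210 box [284 175] [  71   70 3499] circfit [ 0.5429 -0.2599] R 0.0316 enc 0.5429 -0.2599 0.0323
t 49.35 tip [ 0.5437 -0.2575  0.2207] head 2.58 tilt [ 1.1e-03 -1.0e+00  5.0e-04] F [-0.9  0.4  0.4] gap 0.0879 q [ 46.  24. -35.  98.  16.  63.   9.]
turn about tool y: 0.0014
shift after turn mm [ -1.1 217.7  -2.5]
```

>>> carry_out:
  increments:
    - [0,-1.1,40,-1.2,0,0,0]
    - [0,0,50,0,0,0,0]
    - [0,0,50,0,0,0,0]
    - [0,0,40,0,0,0,0]
    - [0,0,20,0,0,0,0]
    - [0,0,10,0,0,0,0]
    - [0,0,7.5,0,0,0,0]
    - [0,0,0,0,0,0,0]
    - [255,0,0,0,0,0,0]
    - [255,0,0,0,0,0,0]
    - [255,0,0,0,0,0,0]
    - [255,0,0,0,0,0,0]
    - [255,0,0,0,0,0,0]

```text
t: 50.98
tcp_pos: [0.5424, -0.2606, 0.1847]
tool_rot: [[0.999, 0.0, -0.043], [0.043, -0.0, 0.999], [0.0, -1.0, -0.0]]
force: [-1.2, 0.1, 3.8]
finger_gap: 0.0633
```

```bash
python3 -c "
from h import *
go([.5427,.1913,.21],2.5)"
```

```text
t 50.98 tip [ 0.5424 -0.2607  0.0027] head 2.46 tilt [ 4.e-04 -1.e+00 -4.e-04] F [-1.2  0.1  3.8] gap 0.0633 q [ 41.  40. -28. 106.  27.  41.  -1.]
turn about tool y: -0.0008
shift after turn mm [  20.1 -207.5  451.4]
```

>>> carry_out:
  increments:
    - [255,0,-17,0,0,0,0]
    - [255,0,-50,0,0,0,0]
    - [255,0,-60,0,0,0,0]
    - [255,0,-60,0,0,0,0]
    - [255,2.2,-20,50.1,0,0,0]
    - [255,2.2,0,50.1,0,0,0]
    - [255,2.2,0,50.1,0,0,0]
    - [255,2.2,0,50.1,0,0,0]
    - [255,2.2,0,50.1,0,0,0]
    - [255,2.2,0,50.1,0,0,0]
    - [255,2.2,0,50.1,0,0,0]
    - [255,2.2,0,50.1,0,0,0]
    - [255,2.2,0,50.1,0,0,0]
    - [255,0,0,0,0,0,0]
    - [255,0,0,0,0,0,0]

```text
t: 52.85
tcp_pos: [0.5425, 0.1904, 0.3915]
tool_rot: [[0.999, -0.0, -0.043], [0.043, -0.001, 0.999], [-0.0, -1.0, -0.001]]
force: [0.3, -0.3, -1.1]
finger_gap: 0.0631
```

```bash
python3 -c "
from h import *
go([.5427,.1906,.052],2.5)"
```

```text
t 52.85 tip [0.5425 0.1903 0.2095] head 2.47 tilt [-1.e-04 -1.e+00 -8.e-04] F [ 0.3 -0.3 -1.1] gap 0.0631 q [  8.  24. -43. 102.  19.  61. -39.]
turn about tool y: -0.0005
shift after turn mm [  0.3 157.5   0.4]
```

>>> carry_out:
  increments:
    - [255,0.2,40,0.1,0,0,0]
    - [255,0,50,0,0,0,0]
    - [255,0,25,0,0,0,0]
    - [255,0,8,0,0,0,0]
    - [255,0,8,0,0,0,0]
    - [255,0,8,0,0,0,0]
    - [255,0,8,0,0,0,0]
    - [255,0,6,0,0,0,0]
    - [255,0,4.5,0,0,0,0]
    - [255,0,0,0,0,0,0]

```text
t: 54.1
tcp_pos: [0.5427, 0.191, 0.2334]
tool_rot: [[0.999, -0.001, -0.043], [0.043, -0.0, 0.999], [-0.001, -1.0, -0.0]]
force: [0.3, 0.1, -0.1]
finger_gap: 0.0632
```

```bash
python3 -c "
from h import *
go([.5427,.1906,.052],2.5)"
```

```text
t 54.1 tip [0.5426 0.191  0.0514] head 2.47 tilt [-6.e-04 -1.e+00 -2.e-04] F [ 0.3  0.1 -0.1] gap 0.0632 q [  2.  35. -37. 109.  29.  46. -48.]
turn about tool y: -0.0005
shift after turn mm [ 0.1 -0.6 -0.4]
```

>>> carry_out:
  increments:
    - [0,0,0,0,0,0,0]
    - [0,0,0,0,0,0,0]
    - [0,0,0,0,0,0,0]
    - [0,0,-20,0,0,0,0]
    - [0,0,-50,0,0,0,0]
    - [0,0,-50,0,0,0,0]
    - [0,0,-48,0,0,0,0]
    - [0,-12.5,0,-51.3,0,0,0]
    - [0,-12.5,0,-51.3,0,0,0]
    - [0,-12.5,0,-51.3,0,0,0]
    - [0,-12.5,0,-51.3,0,0,0]
    - [0,-12.5,0,-51.3,0,0,0]
    - [0,-12.5,0,-51.3,0,0,0]
    - [0,-12.5,0,-51.3,0,0,0]
    - [0,-12.5,0,-51.3,0,0,0]
    - [0,-12.5,0,-51.3,0,0,0]
    - [0,0,0,0,0,0,0]
    - [0,0,0,0,0,0,0]

```text
t: 56.35
tcp_pos: [0.4505, -0.2743, 0.4027]
tool_rot: [[0.999, 0.001, -0.044], [0.044, 0.0, 0.999], [0.001, -1.0, 0.0]]
force: [0.6, 0.9, 1.0]
finger_gap: 0.0877
```

```bash
python3 -c "
from h import *
p=ringpos([.4496,-.2752],.008,'p4')
go([p[0],p[1],.003],2.5)
"
```

```text
pred px 319 209 box [284 174] [  71   70 3510] circfit [ 0.4496 -0.2753] R 0.0316 enc 0.4496 -0.2752 0.0322
t 56.4 tip [ 0.4509 -0.2736  0.2206] head 2.58 tilt [ 0.0011 -1.      0.    ] F [-0.3  0.6 -0. ] gap 0.0877 q [ 54.  17. -35. 108.  11.  59.  17.]
turn about tool y: 0.0014
shift after turn mm [ -1.6 217.6  -1.6]
```

>>> carry_out:
  increments:
    - [0,-1.6,40,-0.7,0,0,0]
    - [0,0,50,0,0,0,0]
    - [0,0,50,0,0,0,0]
    - [0,0,40,0,0,0,0]
    - [0,0,20,0,0,0,0]
    - [0,0,10,0,0,0,0]
    - [0,0,7.5,0,0,0,0]
    - [0,0,0,0,0,0,0]
    - [255,0,0,0,0,0,0]
    - [255,0,0,0,0,0,0]
    - [255,0,0,0,0,0,0]
    - [255,0,0,0,0,0,0]
    - [255,0,0,0,0,0,0]

```text
t: 58.02
tcp_pos: [0.4488, -0.276, 0.1846]
tool_rot: [[0.999, 0.0, -0.043], [0.043, -0.0, 0.999], [0.0, -1.0, -0.0]]
force: [-1.1, -0.2, 5.1]
finger_gap: 0.0632
```

```bash
python3 -c "
from h import *
go([.5427,.1913,.21],2.5)"
```

```text
t 58.02 tip [ 0.4489 -0.2761  0.0026] head 2.46 tilt [ 3.e-04 -1.e+00 -5.e-04] F [-1.1 -0.2  5.1] gap 0.0632 q [ 46.  34. -26. 117.  26.  35.   4.]
turn about tool y: -0.0007
shift after turn mm [ 114.2 -207.6  462.8]
```

>>> carry_out:
  increments:
    - [255,0,-17,0,0,0,0]
    - [255,0,-50,0,0,0,0]
    - [255,0,-60,0,0,0,0]
    - [255,0,-60,0,0,0,0]
    - [255,12.7,-20,51.3,0,0,0]
    - [255,12.7,0,51.3,0,0,0]
    - [255,12.7,0,51.3,0,0,0]
    - [255,12.7,0,51.3,0,0,0]
    - [255,12.7,0,51.3,0,0,0]
    - [255,12.7,0,51.3,0,0,0]
    - [255,12.7,0,51.3,0,0,0]
    - [255,12.7,0,51.3,0,0,0]
    - [255,12.7,0,51.3,0,0,0]
    - [255,0,0,0,0,0,0]
    - [255,0,0,0,0,0,0]

```text
t: 59.9
tcp_pos: [0.5428, 0.1898, 0.3914]
tool_rot: [[0.999, -0.0, -0.043], [0.043, -0.001, 0.999], [-0.0, -1.0, -0.001]]
force: [0.5, 0.1, -1.6]
finger_gap: 0.063
```

```bash
python3 -c "
from h import *
go([.5427,.1905,.0597],2.5)"
```

```text
t 59.9 tip [0.5427 0.1897 0.2094] head 2.48 tilt [-4.e-04 -1.e+00 -8.e-04] F [ 0.5  0.1 -1.6] gap 0.063 q [  9.  25. -44. 102.  19.  62. -40.]
turn about tool y: -0.0004
shift after turn mm [1.000e-01 1.497e+02 1.000e+00]
```

>>> carry_out:
  increments:
    - [255,0,40,0.6,0,0,0]
    - [255,0,50,0,0,0,0]
    - [255,0,25,0,0,0,0]
    - [255,0,8,0,0,0,0]
    - [255,0,8,0,0,0,0]
    - [255,0,8,0,0,0,0]
    - [255,0,6,0,0,0,0]
    - [255,0,4.7,0,0,0,0]
    - [255,0,0,0,0,0,0]

```text
t: 61.02
tcp_pos: [0.5429, 0.1909, 0.2413]
tool_rot: [[0.999, -0.0, -0.043], [0.043, -0.0, 0.999], [-0.0, -1.0, -0.0]]
force: [0.2, -0.2, -1.1]
finger_gap: 0.0632
```

```bash
python3 -c "
from h import *
go([.5427,.1905,.0597],2.5)"
```

```text
t 61.02 tip [0.5429 0.1908 0.0593] head 2.47 tilt [-4.e-04 -1.e+00 -2.e-04] F [ 0.2 -0.2 -1.1] gap 0.0632 q [  3.  35. -38. 108.  29.  47. -48.]
turn about tool y: -0.0006
shift after turn mm [-0.2 -0.4 -0.3]
```

>>> carry_out:
  increments:
    - [0,0,0,0,0,0,0]
    - [0,0,0,0,0,0,0]
    - [0,0,0,0,0,0,0]
    - [0,0,-20,0,0,0,0]
    - [0,0,-50,0,0,0,0]
    - [0,0,-50,0,0,0,0]
    - [0,0,-40,0,0,0,0]
    - [0,0,0,0,0,0,0]

```text
t: 62.02
tcp_pos: [0.5435, 0.1919, 0.4064]
tool_rot: [[0.999, 0.007, -0.043], [0.043, 0.002, 0.999], [0.007, -1.0, 0.002]]
force: [0.7, 1.1, -1.4]
finger_gap: 0.0879
```

```bash
python3 -c "
from wm import *
go([.6651,-.1545,.22],2.5)
d=snap('wrist','w9')
cv2.imwrite('pics/w9c.png',cv2.resize(d['pixels'][130:330,190:450],(780,600),interpolation=2))
m=[.5411,.2461,.0446]
for z in(64,62,72):
  q=[(np.array(proj(d,W(m,(32*np.cos(a),-55+32*np.sin(a),z))))-[190,130])*3 for a in(0,np.pi/2,np.pi,-np.pi/2)]; print(z,np.round(q).tolist())
print((np.array(proj(d,W(m,(0,-55,64))))-[190,130])*3)
"
```

```text
t 62.02 tip [0.5448 0.1924 0.2244] head 2.47 tilt [ 0.0073 -1.      0.0021] F [ 0.7  1.1 -1.4] gap 0.0879 q [  9.  24. -45. 101.  19.  63. -40.]
turn about tool y: -0.0005
shift after turn mm [ 105.     4.4 -351.8]
64 [[504.0, 277.0], [380.0, 155.0], [258.0, 278.0], [381.0, 395.0]]
62 [[503.0, 276.0], [380.0, 154.0], [259.0, 276.0], [381.0, 392.0]]
72 [[506.0, 284.0], [380.0, 159.0], [255.0, 285.0], [381.0, 404.0]]
[380.77222935 277.70587555]
```

View pics/w9c.png

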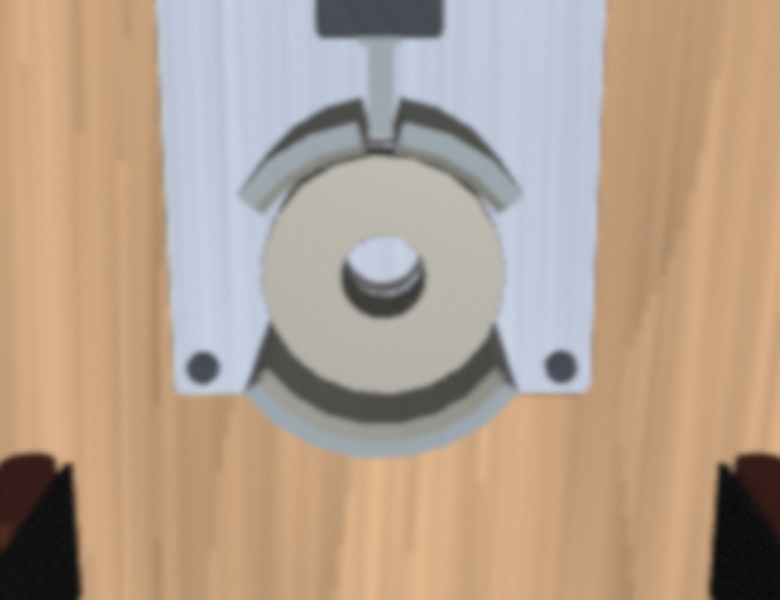

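The stack lies flat and centred: its top circle, about (384,273) in the crop with R ≈ 122 px, matches the prediction for a top at 62–64 mm. Next is the cover.

>>> carry_out:
  increments:
    - [0,15,0,-50.3,0,0,0]
    - [0,15,0,-50.3,0,0,0]
    - [0,15,0,-50.3,0,0,0]
    - [0,15,0,-50.3,0,0,0]
    - [0,15,0,-50.3,0,0,0]
    - [0,15,0,-50.3,0,0,0]
    - [0,15,0,-50.3,0,0,0]
    - [0,0,0,0,0,0,0]
    - [0,0,0,0,0,0,0]

```text
t: 63.2
tcp_pos: [0.6627, -0.1558, 0.4005]
tool_rot: [[0.999, -0.002, -0.043], [0.043, 0.001, 0.999], [-0.002, -1.0, 0.001]]
force: [-0.2, 0.6, -0.0]
finger_gap: 0.0883
```

```bash
python3 -c "
from h import *
p=ringpos([.6651,-.1545],.008,'p5')
go([p[0],p[1],.003],2.5)
"
```

```text
pred px 324 208 box [289 172] [  71   71 3575] circfit [ 0.665  -0.1545] R 0.0316 enc 0.6651 -0.1544 0.0322
t 63.25 tip [ 0.6624 -0.1546  0.2189] head 2.58 tilt [-0.0013 -1.      0.0013] F [0.4 0.1 0.6] gap 0.0877 q [ 33.  33. -38.  86.  21.  68.  -6.]
turn about tool y: 0.0014
shift after turn mm [  2.9 215.9  -0.3]
```

>>> carry_out:
  increments:
    - [0,2.9,40,0.6,0,0,0]
    - [0,0,50,0,0,0,0]
    - [0,0,50,0,0,0,0]
    - [0,0,40,0,0,0,0]
    - [0,0,20,0,0,0,0]
    - [0,0,10,0,0,0,0]
    - [0,0,6,0,0,0,0]
    - [0,0,0,0,0,0,0]
    - [255,0,0,0,0,0,0]
    - [255,0,0,0,0,0,0]
    - [255,0,0,0,0,0,0]
    - [255,0,0,0,0,0,0]
    - [255,0,0,0,0,0,0]

```text
t: 64.88
tcp_pos: [0.6659, -0.1557, 0.186]
tool_rot: [[0.999, -0.0, -0.043], [0.043, -0.0, 0.999], [-0.0, -1.0, -0.0]]
force: [-3.3, -0.6, 4.8]
finger_gap: 0.063
```

```bash
python3 -c "
from h import *
go([.5427,.1913,.21],2.5)"
```

```text
t 64.88 tip [ 0.6658 -0.1558  0.004 ] head 2.45 tilt [-2.e-04 -1.e+00 -4.e-04] F [-3.3 -0.6  4.8] gap 0.063 q [ 29.  46. -32.  94.  30.  49. -13.]
turn about tool y: -0.0008
shift after turn mm [-107.9 -206.1  352.1]
```

>>> carry_out:
  increments:
    - [255,0,-17,0,0,0,0]
    - [255,0,-50,0,0,0,0]
    - [255,0,-60,0,0,0,0]
    - [255,0,-60,0,0,0,0]
    - [255,-15.4,-19,50.1,0,0,0]
    - [255,-15.4,0,50.1,0,0,0]
    - [255,-15.4,0,50.1,0,0,0]
    - [255,-15.4,0,50.1,0,0,0]
    - [255,-15.4,0,50.1,0,0,0]
    - [255,-15.4,0,50.1,0,0,0]
    - [255,-15.4,0,50.1,0,0,0]
    - [255,0,0,0,0,0,0]
    - [255,0,0,0,0,0,0]

```text
t: 66.5
tcp_pos: [0.5432, 0.1899, 0.392]
tool_rot: [[0.999, 0.001, -0.043], [0.043, -0.0, 0.999], [0.001, -1.0, -0.0]]
force: [0.4, 0.1, -1.8]
finger_gap: 0.0634
```

```bash
python3 -c "
from h import *
go([.5427,.1901,.0685],2.5)"
```

```text
t 66.5 tip [0.5434 0.1898 0.21  ] head 2.48 tilt [ 8.e-04 -1.e+00 -5.e-04] F [ 0.4  0.1 -1.8] gap 0.0634 q [  9.  25. -44. 102.  20.  62. -40.]
turn about tool y: -0.0003
shift after turn mm [ -0.8 141.5   0.4]
```

>>> carry_out:
  increments:
    - [255,-0.7,40,0.2,0,0,0]
    - [255,0,50,0,0,0,0]
    - [255,0,25,0,0,0,0]
    - [255,0,8,0,0,0,0]
    - [255,0,8,0,0,0,0]
    - [255,0,6,0,0,0,0]
    - [255,0,4.2,0,0,0,0]
    - [255,0,0,0,0,0,0]

```text
t: 67.5
tcp_pos: [0.5424, 0.1902, 0.2504]
tool_rot: [[0.999, 0.0, -0.043], [0.043, -0.0, 0.999], [0.0, -1.0, -0.0]]
force: [0.2, 0.7, -0.9]
finger_gap: 0.0628
```

```bash
python3 -c "
from h import *
go([.5427,.1901,.0685],2.5)"
```

```text
t 67.5 tip [0.5425 0.1902 0.0684] head 2.46 tilt [ 1.e-04 -1.e+00 -1.e-04] F [ 0.2  0.7 -0.9] gap 0.0628 q [  4.  34. -39. 108.  29.  48. -48.]
turn about tool y: -0.0007
shift after turn mm [ 0.2 -0.1 -0.1]
```

>>> carry_out:
  increments:
    - [0,0,0,0,0,0,0]
    - [0,0,0,0,0,0,0]
    - [0,0,0,0,0,0,0]
    - [0,0,-20,0,0,0,0]
    - [0,0,-50,0,0,0,0]
    - [0,0,-50,0,0,0,0]
    - [0,0,-30,0,0,0,0]
    - [255,0,0,0,0,0.18,0]
    - [255,0,0,0,0,0.18,0]
    - [255,0,0,0,0,0.18,0]
    - [255,0,0,0,0,0.18,0]
    - [255,0,0,0,0,0.18,0]
    - [255,0,0,0,0,0.18,0]
    - [255,0,0,0,0,0.18,0]
    - [255,0,0,0,0,0.18,0]
    - [255,0,0,0,0,0.13,0]
    - [255,0,0,40,0,0,0]
    - [255,0,0,0,0,0,0]
    - [255,0,0,0,0,0,0]

```text
t: 69.88
tcp_pos: [0.5819, 0.1923, 0.4011]
tool_rot: [[0.044, -0.0, 0.999], [-0.999, 0.001, 0.044], [-0.001, -1.0, -0.0]]
force: [-0.7, 0.5, -0.4]
finger_gap: 0.0002
```

```bash
python3 -c "
from wm import *
go([.5105,.3049,.0805],-87.5)
d=snap('wrist','w10'); h,w=480,640; print(np.round(d['world_from_camera'],3)[:,3])
m=[.5411,.2461,.0446]; print([np.round(proj(d,W(m,p))) for p in((0,-55,78),(0,60,87))])
cv2.imwrite('pics/w10c.png',cv2.resize(d['pixels'][190:390,150:470],(800,500),interpolation=2))"
```

```text
t 69.88 tip [0.5819 0.1924 0.2191] head -87.46 tilt [-7.e-04 -1.e+00 -0.e+00] F [-0.7  0.5 -0.4] gap 0.0002 q [  -5.   24.  -26.   97.   12.   62. -121.]
turn about tool y: 0.0007
shift after turn mm [-115.4  138.6  -66.4]
[0.656 0.195 0.381 1.   ]
[array([320., 277.]), array([165., 282.])]
```

>>> carry_out:
  increments:
    - [255,-57.7,0,-24,0,0,0]
    - [255,-57.7,0,-42.4,0,0,0]
    - [255,0,40,0,0,0,0]
    - [255,0,40,0,0,0,0]
    - [255,0,40,0,0,0,0]
    - [255,0,18.6,0,0,0,0]
    - [255,0,0,0,0,0,0]
    - [255,0,0,5,0,0,0]
    - [255,0,0,5,0,0,0]
    - [255,0,0,4,0,0,0]
    - [255,0,0,0,0,0,0]

```text
t: 71.3
tcp_pos: [0.5307, 0.2985, 0.2631]
tool_rot: [[0.044, 0.001, 0.999], [-0.999, 0.001, 0.044], [-0.001, -1.0, 0.001]]
force: [-3.9, -0.2, 3.5]
finger_gap: 0.0005
```

```bash
python3 -c "
from h import *
go([.5384,.306,.0805])"
```

```text
t 71.3 tip [0.5308 0.2986 0.0811] head -87.49 tilt [-9.e-04 -1.e+00  6.e-04] F [-3.9 -0.2  3.5] gap 0.0005 q [ -16.   33.  -25.  104.   18.   47. -138.]
shift after turn mm [-7.   0.6  7.9]
```

>>> carry_out:
  increments:
    - [255,0,0,4,0,0,0]
    - [255,0,0,4,0,0,0]
    - [255,0,0,0,0,0,0]
    - [255,0,-18,0,0,0,0]
    - [255,-7,0,-37,0,0,0]
    - [255,0,18,0,0,0,0]
    - [255,0,2,0,0,0,0]
    - [255,0,0,4,0,0,0]
    - [255,0,0,4,0,0,0]
    - [255,0,0,4,0,0,0]
    - [255,0,0,0,0,0,0]

```text
t: 72.68
tcp_pos: [0.5126, 0.3049, 0.2604]
tool_rot: [[0.044, -0.003, 0.999], [-0.999, -0.0, 0.044], [0.0, -1.0, -0.003]]
force: [-8.5, 0.7, 7.5]
finger_gap: 0.0005
```

```bash
python3 -c "
from h import *
go([.5384,.306,.0805])"
```

```text
t 72.67 tip [0.512  0.3048 0.0784] head -87.47 tilt [ 1.e-04 -1.e+00 -3.e-03] F [-8.5  0.7  7.5] gap 0.0005 q [ -18.   32.  -25.  105.   18.   47. -140.]
shift after turn mm [-0.  -2.2 26.4]
```

>>> carry_out:
  increments:
    - [255,0,0,3,0,0,0]
    - [255,0,0,3,0,0,0]
    - [255,0,0,3,0,0,0]
    - [255,0,0,2,0,0,0]
    - [255,0,0,0,0,0,0]

```text
t: 73.3
tcp_pos: [0.5244, 0.3053, 0.2607]
tool_rot: [[0.044, -0.001, 0.999], [-0.999, 0.0, 0.044], [-0.001, -1.0, -0.001]]
force: [-5.7, -0.0, 7.4]
finger_gap: 0.0006
```

```bash
python3 -c "
from h import *
go([.5384,.306,.0805])"
```

```text
t 73.3 tip [0.5242 0.3053 0.0787] head -87.5 tilt [-5.e-04 -1.e+00 -1.e-03] F [-5.7 -0.   7.4] gap 0.0006 q [ -17.   33.  -25.  104.   18.   47. -139.]
shift after turn mm [-0.  -1.8 14.2]
```

>>> carry_out:
  increments:
    - [255,0,0,2.2,0,0,0]
    - [255,0,0,0,0,0,0]
    - [255,0,-40,-1,0,0,0]
    - [255,0,-50,0,0,0,0]
    - [255,31,-40,5,0,0,0]
    - [255,31,-10,5,0,0,0]
    - [255,0,0,0,0,0,0]
    - [255,0,0,0,0,0,0]

```text
t: 74.3
tcp_pos: [0.5386, 0.2435, 0.3997]
tool_rot: [[0.043, 0.0, 0.999], [-0.999, 0.001, 0.043], [-0.001, -1.0, 0.0]]
force: [-0.3, 0.1, -0.1]
finger_gap: 0.0007
```

```bash
python3 -c "
from wm import *
go([.5384,.306,.0805])
d=snap('wrist','w11'); m=[.5411,.2461,.0446]
lug(d,m); print()
for z in (80,84,88,92): print(z,[cc(d,m,(26*np.cos(a),-55+26*np.sin(a),z)).tolist() for a in(0,np.pi/2,np.pi,-np.pi/2)])
cv2.imwrite('pics/w11c.png',cv2.resize(d['pixels'][125:295,185:455],None,fx=2.96,fy=2.96,interpolation=cv2.INTER_CUBIC))
s=snap('scene','s11'); cv2.imwrite('pics/s11c.png',cv2.resize(s['pixels'][175:250,340:435],(760,600),interpolation=2))"
```

```text
t 74.3 tip [0.5386 0.2436 0.2177] head -87.51 tilt [-6.e-04 -1.e+00  0.e+00] F [-0.3  0.1 -0.1] gap 0.0007 q [  -9.   22.  -28.  100.   12.   61. -128.]
shift after turn mm [-62.3 137.3   2.5]
-30 [np.float64(380.0), np.float64(347.0)] -25 [np.float64(372.0), np.float64(336.0)] -20 [np.float64(364.0), np.float64(325.0)] -15 [np.float64(355.0), np.float64(313.0)] -10 [np.float64(346.0), np.float64(301.0)] -5 [np.float64(335.0), np.float64(289.0)] 0 [np.float64(324.0), np.float64(276.0)] 5 [np.float64(312.0), np.float64(264.0)] 10 [np.float64(300.0), np.float64(251.0)] 15 [np.float64(288.0), np.float64(238.0)] 20 [np.float64(275.0), np.float64(226.0)] 25 [np.float64(262.0), np.float64(214.0)] 30 [np.float64(250.0), np.float64(203.0)] 35 [np.float64(237.0), np.float64(193.0)] 
80 [[620.0, 194.0], [509.0, 299.0], [610.0, 399.0], [721.0, 299.0]]
84 [[623.0, 196.0], [511.0, 303.0], [613.0, 404.0], [725.0, 303.0]]
88 [[625.0, 199.0], [512.0, 307.0], [616.0, 410.0], [729.0, 306.0]]
92 [[628.0, 201.0], [513.0, 311.0], [618.0, 415.0], [733.0, 310.0]]
```

View pics/w11c.png

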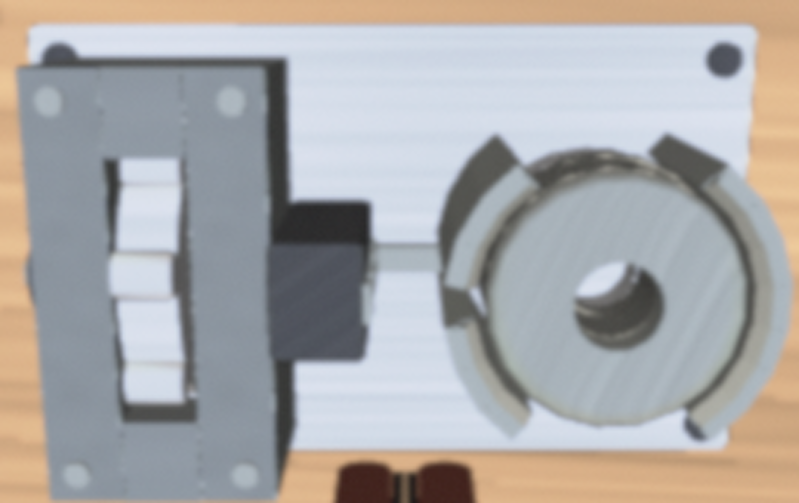

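View pics/s11c.png

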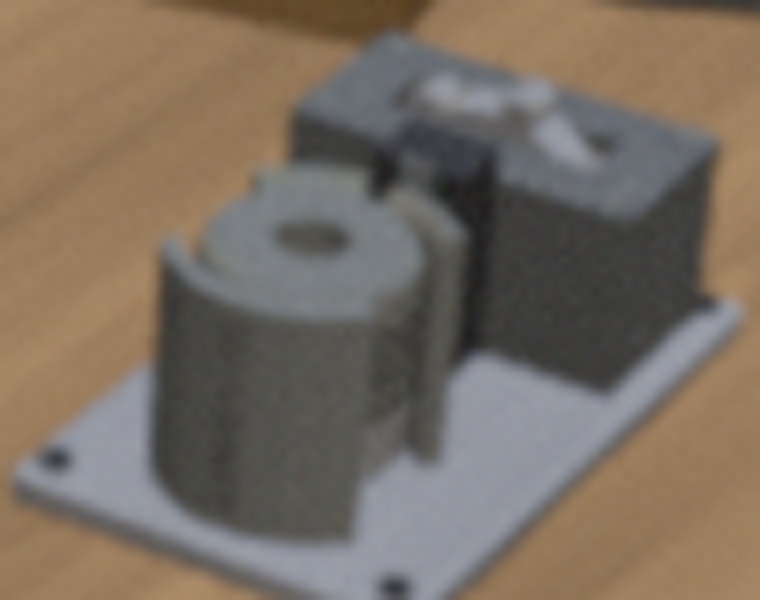

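The wrist view shows the cover centred in the tube: centre about (618,300) in the crop, against (620,305) predicted. The lug is at +10°, so the wheel is at about 1.07 rad and the lift about 10.7 mm, putting the cover top within about 1 mm of the rim. The scene view also shows the cover level with the rim, and the arm is clear, so I'm handing in.

```bash
python3 -c "
from station import ctrl
print(ctrl.finish_job())"
```

```text
the job is handed in; nothing more can be done
None
```

The magazine is loaded and handed in at about 74 s of the 210 s allowed. The interface gave no verdict, so the results below rest on my own checks.

- **Winding down:** I rolled the wheel towards the robot until the fingertip stuck against a lug and the force rose from 5 to 13 N, which I took as the end stop.
- **Stacking:** I placed the base ring, all four grey packing rings and then the cover rose, dome up. Insertion forces stayed around 1 N. The wrist view showed the packing rings flat and centred, with the top at the expected height.
- **Knocked ring:** One packing ring had been shifted about 25 mm towards the door knob. I found it with the wrist camera and gripped it at a right angle to clear the knob.
- **Winding up:** I rolled the wheel back until a lug sat at +10°, or about 1.07 rad and a lift of about 10.7 mm. That puts the cover about 0.7 mm above flush, within the 3 mm allowed.

The last wrist view shows the cover centred in the bore to within about 2 mm, and the scene view shows it level with the rim. The arm was clear at the end.

- **Disagreements:** The top and wrist cameras disagreed by about 1.5 mm on the rings and about 4 mm on the magazine; I used the wrist values. I also misread the wheel by one lug while winding down and corrected it from the seat height and the end stop.
- **Not checked:** I did not take a separate picture of the bystanders at the end. No move went near them except the grip beside the knob, which was clear in the picture.

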